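# Load the tube warmer

### The arm

A 6-joint arm with a two-finger parallel gripper is mounted at the origin on the work surface. World frame = base frame: x ahead of the robot, y to its left, z up, the work surface at z = 0. Lengths are in m, angles in rad, forces in N, time in s.
With the tool pointing down it reaches from about 0.35 to 0.975 m from the base axis. Payload 4.9 kg.
Tool frame: the origin (TCP) lies at the very end of the fingers, on their centre line; the grasp point (between the pads) lies 19 mm behind it; z points along the fingers, y is the line along which they close (so a half turn about z gives the same grasp; the last joint's range is limited). The gripper opens to 85 mm and grips with 20 to 120 N. Pads are 22 mm wide; open, the fingers measure 114 mm over their backs; the gripper's body (76 mm by 85 mm) begins 54 mm behind the grasp point. The pads swing forward as they close: fully open they stand 13 mm farther back than shut.
Start: joints at [-1.336, 0.053, 1.613, -0, 1.476, -0.119], TCP at [0.217, -0.586, 0.231] pointing down, gripper open.
Joint ranges: [-3.01, 3.01], [-1.01, 2.22], [0.06, 2.58], [-1.02, 4.17], [0.09, 2.62], [-3.14, 3.14]. Speed limits (rad/s): [2.57, 2.57, 3.14, 3.14, 3.14, 3.14].

### API

Orientations are given as a rotation vector (axis times angle).
In Python, from station import ctrl gives the robot as it stands.
- The arm moves only by the tool jog_arm, never from a script. Its argument "plan" is a list of rows, each a list of 7 numbers: the shift along the tool's x, y, z in units of 0.02 m (1.0 is 0.02 m), then the turn, a rotation vector about the tool's x, y, z in units of 45 degrees (1.0 is 45 degrees), then the opening, from -1 (shut) to 1 (fully open). A call has 1 to 8 rows; each row shifts and turns the commanded pose from where the row before left it, along the tool's axes as they then stand; what a row does not reach is not made up. A row lasts 1/10 s, in which the tool goes at most 50 mm and 8.59 degrees, less where a joint would pass 70% of its speed; a pose out of reach is approached as far as the arm can. A call with a number of a shift or a turn outside -1 to 1 is refused whole. A call with a gripper value outside its range is refused whole. The fingers move at their own pace and stop on an object; "grip_force" is the grip in N (left out, the last holds). Time passes only in rows, so rows that do not move let the fingers close. It gives the time, the measured TCP pose, the force, the opening and the grip force at its end, in the units of the state.
- ctrl.get_obs(): the state, without advancing time (a new reading comes with each control period).
- ctrl.get_image(name): name is "side" or "top"; returns (picture, depth): 400x640x3 uint8, red, green, blue; 400x640 float32, m along the optical axis (not along the pixel's ray), 0 where there is no reading.
- ctrl.camera_info(name): a dict with "camera_matrix" (3x3 intrinsics, pixels), "rvec" (rotation vector, rad) and "tvec" (3), from world to camera coordinates, as OpenCV has them. Camera axes: x right, y down, z forward; pixel columns grow to the right and rows downward; lengths in m; the calibration is good to about 2 mm. A picture is of the moment at which its call begins. camera_info takes no time and is no camera call.
- ctrl.finish_job(): hands the job in; it is judged then, once.
The state is a dict: "t": time; "q": joint angles; "dq": joint speeds; "effort": joint torques, N m; "tool_pos": TCP position; "tool_rot": TCP orientation; "contact_force": force on the tool from outside, world axes, zero at the start; "wrist_torque": the same for the moment, N m; "opening": finger opening in m; "grip_force": force on a finger pad.
Only numpy, scipy, OpenCV 4.12 (cv2) and the standard library are available. Lean on these libraries where they do the work, as an engineer would, in place of code of your own. Each camera call takes 0.05 s, during which the arm holds its last target. There are 200 camera calls.

### The job

Warm the samples: swing the tube warmer's clear hood right over so that it stays open on its own and let go of it, then drop every sample tube lying on the bench down into the warmer's slots, base down and cap up. With all tubes in and the hood still open, close the hood fully, and only then press the start button fully down; leave the phone, the beaker and the rubber bulb where they are.

Things in the scene. Friction and masses are not known exactly. Their poses are not given: they have to be found in the camera images.
- warmer: Fixed white tube warmer; origin on the bench under the middle of its well; x runs along the row of slots to the hinge, y across, z up. The well is a tower 95 (x) x 80 (y) x 135 mm high; its y walls are 5 mm thick. Console at its -y side (y -40 to -120), 80 mm high; nothing at its +y side. A grey block under the hinge fills x 48 to 95, 129 mm high
- well (a point): Centre of the well's mouth, level with its rim; axes as the warmer's. 3 mm dividers, flush with the rim, make four open slots centred at x = -34.5, -11.5, 11.5, 34.5 mm, each 20 (x) x 70 (y) x 118 mm deep. Slots are slippery: a tube let go at a slant of 45 degrees in the y-z plane, base 40 mm or more down its slot, slides in by itself. Any slot will do
- hood (a joint): Opening angle of the clear hood (rad): 0 = shut, level, just above the rim, over all slots; 1.9 = open against its stop, leaning back. The hood (0.3 kg, plate 133 x 84 x 5 mm, grey edges) swings freely: let go below about 1.57 it falls shut; beyond that it falls open and stays
- hood_hinge (a point): Middle of the hood's hinge axis, fixed to the warmer 85 mm along x from the middle of the well and 3.5 mm above the rim; axes as the warmer's. The hinge axis runs along y. The free end of the hood, at -x when shut, swings up and over towards +x
- hood_bar (a point): Middle of the hood's handle: a round steel bar 12 mm thick, 72 mm long, parallel to the hinge axis and 173 mm from it, held by two 8 mm arms at its ends, 35 mm out from the hood's free edge (40 mm from the well's wall when shut); fingers can straddle it from above, one each side along x. Turns with the hood
- start_top (a point): Centre of the top of the round start button (28 mm across, grey, in a black collar) on the console, 102 mm above the bench; pressed straight down, travel 6 mm, about 5 N fully down
- start (a joint): Travel of the start button (m): 0 = up, 0.006 = fully down; springs back
- phone: Bystander: black smartphone 75 x 155 x 9 mm lying on the bench, origin under its centre. To be left alone
- beaker: Bystander: glass beaker 72 mm across, 95 mm high, origin under its centre. To be left alone
- bulb: Bystander: orange rubber pipette bulb 62 mm across, 85 mm high, origin under its centre. To be left alone
- tube1_mid (a point): Centre of a capped sample tube: 110 mm long, 16 mm thick, 30 g; x axis along the tube, pointing from the round white base to the cap. The cap is a square grey block, 16 x 16 mm and 25 mm long, the last part of the tube at its +x end; the rest is a round white barrel. It starts lying on the bench; may be absent
- tube2_mid (a point): Centre of a capped sample tube: 110 mm long, 16 mm thick, 30 g; x axis along the tube, pointing from the round white base to the cap. The cap is a square grey block, 16 x 16 mm and 25 mm long, the last part of the tube at its +x end; the rest is a round white barrel. It starts lying on the bench; may be absent
- tube3_mid (a point): Centre of a capped sample tube: 110 mm long, 16 mm thick, 30 g; x axis along the tube, pointing from the round white base to the cap. The cap is a square grey block, 16 x 16 mm and 25 mm long, the last part of the tube at its +x end; the rest is a round white barrel. It starts lying on the bench; may be absent
- tube4_mid (a point): Centre of a capped sample tube: 110 mm long, 16 mm thick, 30 g; x axis along the tube, pointing from the round white base to the cap. The cap is a square grey block, 16 x 16 mm and 25 mm long, the last part of the tube at its +x end; the rest is a round white barrel. It starts lying on the bench; may be absent
There are look-alikes about, which are no part of the job. What is shaped like the part that bears tube3_mid but brown, green or yellow is not meant.

How it is judged:
On the way, in this order (a step that is already met when the one before it is completed fails the run):
1. the hood stands open on its own, let go by the robot (value of joint hood above 1.7 rad and velocity of joint hood below 0.2 rad/s and contact force between each of the fingers, the arm and hood below 0.05 N), for 0.5 s.
2. every tube is down in a slot, cap up, with the hood still open (x of tube1_mid in the frame of well between -0.048 and 0.048 m and y of tube1_mid in the frame of well between -0.038 and 0.038 m and z of each of tube1_mid, tube2_mid, tube3_mid, tube4_mid in the frame of well below -0.045 m and angle between each of tube1_mid, tube2_mid, tube3_mid, tube4_mid's own x axis and vertical below 0.65 rad and x of tube2_mid in the frame of well between -0.048 and 0.048 m and y of tube2_mid in the frame of well between -0.038 and 0.038 m and x of tube3_mid in the frame of well between -0.048 and 0.048 m and y of tube3_mid in the frame of well between -0.038 and 0.038 m and x of tube4_mid in the frame of well between -0.048 and 0.048 m and y of tube4_mid in the frame of well between -0.038 and 0.038 m and value of joint hood above 1.5 rad), for 0.2 s.
3. the hood is shut (value of joint hood below 0.06 rad), for 0.2 s.
4. the start button is pressed fully down with the hood shut (value of joint start above 0.0045 m and value of joint hood below 0.06 rad), for 0.05 s.
At the end, for the whole second after the job is handed in: Every tube present is in the warmer's well with its middle at least 45 mm below the rim, cap up and leaning less than 0.65 rad, at rest; the hood is shut (below 0.06 rad) and the start button, pressed at least 4.5 mm after the hood was shut, has been let go (x of tube1_mid in the frame of well between -0.048 and 0.048 m and y of tube1_mid in the frame of well between -0.038 and 0.038 m and z of each of tube1_mid, tube2_mid, tube3_mid, tube4_mid in the frame of well below -0.045 m and angle between each of tube1_mid, tube2_mid, tube3_mid, tube4_mid's own x axis and vertical below 0.65 rad and x of tube2_mid in the frame of well between -0.048 and 0.048 m and y of tube2_mid in the frame of well between -0.038 and 0.038 m and x of tube3_mid in the frame of well between -0.048 and 0.048 m and y of tube3_mid in the frame of well between -0.038 and 0.038 m and x of tube4_mid in the frame of well between -0.048 and 0.048 m and y of tube4_mid in the frame of well between -0.038 and 0.038 m and value of joint hood below 0.06 rad and value of joint start below 0.003 m and linear speed of each of tube1, tube2, tube3, tube4 below 0.03 m/s); the robot touches nothing.
It fails at once if the phone is shifted by more than 50 mm (distance of phone from where it was at the start of the episode above 0.05 m).
It fails at once if the beaker is shifted by more than 50 mm (distance of beaker from where it was at the start of the episode above 0.05 m).
It fails at once if the bulb is shifted by more than 50 mm (distance of bulb from where it was at the start of the episode above 0.05 m).
Of tube1, tube2, tube3, tube4 only 3 to 4 are there at a start; the rules pass over those that are not, and their reading is None.
At some moment in a run one of tube1, tube2, tube3, tube4 may be knocked a few centimetres aside while the robot is not near it.
Once in a run the grip may slacken for a moment while it holds something.
It also fails if it takes over 210 s, if anything falls off the work surface, if the arm or the gripper's body presses on something with over 40 N, if the wrist force passes 120 N, or if a joint passes its speed limit or range.

## Working session

There is one attempt and no reset: what is moved stays moved. The work goes in short steps, Python scripts to look and compute and a tool call to move; the robot and the scene stay as the last step left them, time stands still between calls to the robot, and variables do not carry over. Pictures are saved under pics/ and viewed, at most 17 in all, crops included, and the job is handed in when it is done.

Besides the shell and the picture viewer there is one more tool, called after "Request:" by a JSON object that holds its "fn" and its "kwargs", one argument or row to a line. jog_arm: Moves the arm, as the interface text tells. Shifts and turns lie within -1 to 1; 1 stands for 0.02 m of shift or 45 degrees of turn. Its arguments: {"type":"object","properties":{"plan":{"type":"array"},"grip_force":{"type":"number"}},"required":["plan"]}

```bash
mkdir -p pics; ls
cat > h.py <<'E'
import numpy as np, cv2
from station import ctrl
from scipy.spatial.transform import Rotation as R
def cam(n):
    c=ctrl.camera_info(n); return np.array(c["camera_matrix"],float),R.from_rotvec(np.ravel(c["rvec"])).as_matrix(),np.ravel(c["tvec"])
def cloud(n,d):
    K,Rm,t=cam(n); v,u=np.mgrid[:d.shape[0],:d.shape[1]]
    p=np.stack([(u-K[0,2])/K[0,0]*d,(v-K[1,2])/K[1,1]*d,d],-1)
    return (p-t)@Rm
def ray(n,u,v,z):
    K,Rm,t=cam(n); o=-Rm.T@t; r=Rm.T@np.linalg.inv(K)@[u,v,1]
    return o+r*(z-o[2])/r[2]
def proj(n,p):
    K,Rm,t=cam(n); q=K@(Rm@np.asarray(p)+t); return q[:2]/q[2]
def grab(n,name=None):
    im,d=ctrl.get_image(n)
    if name: cv2.imwrite(f"pics/{name}.png",cv2.cvtColor(im,cv2.COLOR_RGB2BGR)); np.savez(f"pics/{name}.npz",im=im,d=d)
    return im,d
E
python3 - <<'E'
from h import *
for n in("top","side"):
    im,d=grab(n,n+"0"); K,Rm,t=cam(n); print(n,-Rm.T@t,Rm[2],K[0,0])
print(ctrl.get_obs())
E
```

```text
pics
top [ 0.50690865 -0.08833146  0.94971343] [ 0.06485721  0.00936908 -0.99785057] 390.1523101371994
side [ 0.36189064 -0.5326094   0.71662041] [ 0.24691171  0.58981398 -0.76886545] 369.0893609206457
{'t': 0.1, 'q': array([-1.33603672e+00,  5.32931052e-02,  1.61412329e+00,  1.94240523e-05,
        1.47598219e+00, -1.19021891e-01]), 'dq': array([ 9.79462686e-05,  1.49844622e-04, -2.16624852e-03, -1.74901496e-04,
        1.20944102e-03, -2.36971715e-03]), 'effort': array([ 1.19720843e-05, -3.94906354e+01, -3.71361244e+01, -1.87832256e-04,
        3.96109972e-03,  1.19104436e-05]), 'tool_pos': array([ 0.21639509, -0.58576373,  0.2302045 ]), 'tool_rot': array([-3.09079458e+00, -5.52504777e-01,  1.33669963e-04]), 'contact_force': array([-0.15285781,  0.38765665,  0.24323372]), 'wrist_torque': array([0.00770867, 0.0191015 , 0.00067542]), 'grip_force': 0.0, 'opening': 0.08549429093072279}
```

View pics/top0.png

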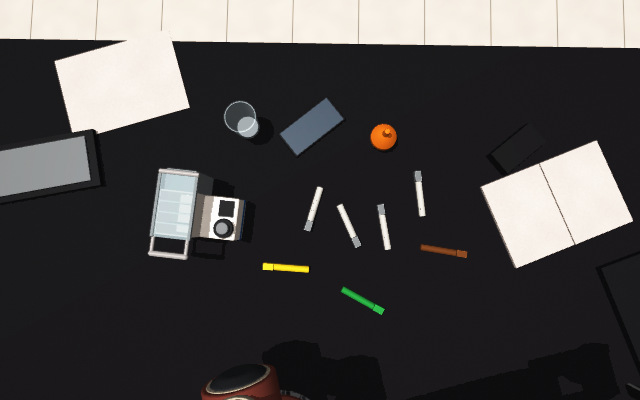

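View pics/side0.png

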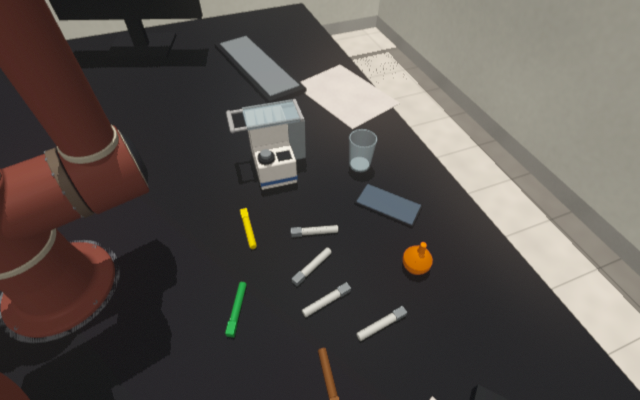

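The top picture (robot at the bottom) shows four white tubes with grey caps near (314,209), (348,226), (384,227) and (420,194). The brown (443,251), green (363,300) and yellow (286,267) ones are look-alikes. The warmer is at about (185,210), its bar at the robot-facing end (168,254) and its button at (223,229).

```bash
cat > tubes.py <<'E'
from h import *
def tubes(im,n="top",z=0.008,roi=None,verbose=True):
    hsv=cv2.cvtColor(im,cv2.COLOR_RGB2HSV); m=((hsv[...,1]<60)&(hsv[...,2]>85)).astype(np.uint8)*255
    if roi is not None:
        k=np.zeros_like(m); x0,y0,x1,y1=roi; k[y0:y1,x0:x1]=1; m=m*k
    out=[]
    for c in cv2.findContours(m,cv2.RETR_EXTERNAL,cv2.CHAIN_APPROX_NONE)[0]:
        a=cv2.contourArea(c)
        if not 100<a<900: continue
        (cx,cy),(w,h),_=cv2.minAreaRect(c)
        if not 3<max(w,h)/max(1,min(w,h))<12: continue
        bx=cv2.boxPoints(cv2.minAreaRect(c)); 
        if np.linalg.norm(bx[0]-bx[1])>np.linalg.norm(bx[1]-bx[2]): bx=np.roll(bx,1,0)
        e=[(bx[0]+bx[1])/2,(bx[2]+bx[3])/2]
        def br(p,q):
            s=p+(q-p)*0.13; s2=s.round().astype(int); return im[s2[1],s2[0]].mean()
        b0,b1=br(e[0],e[1]),br(e[1],e[0])
        base,cap=(e[0],e[1]) if b0>b1 else (e[1],e[0])
        B,C=ray(n,*base,z),ray(n,*cap,z); v=C-B
        out.append(((B+C)/2,np.degrees(np.arctan2(v[1],v[0])),np.linalg.norm(v)))
        if verbose: print("px",np.round([cx,cy]),"mid",out[-1][0].round(4),"ang",round(out[-1][1],1),"len",out[-1][2].round(4),"br",b0,b1)
    return out
E
python3 - <<'E'
from tubes import *
f=np.load("pics/top0.npz"); im,d=f["im"],f["d"]
tubes(im,roi=(290,150,450,270))
P=cloud("top",d)
for u,v in [(223,229),(226,207),(178,174),(170,255),(154,250),(185,252),(175,210),(168,232),(240,205),(208,200),(180,195),(185,215),(162,171),(195,173)]: print((u,v),P[v,u].round(3))
im2=cv2.resize(im[155:275,130:260],None,fx=6,fy=5,interpolation=cv2.INTER_CUBIC)
im2=cv2.resize(im[160:265,140:260],None,fx=5.5,fy=5.5,interpolation=cv2.INTER_CUBIC)
cv2.imwrite("pics/c1.png",im2[...,::-1])
s=np.load("pics/side0.npz")["im"]; tubes(s,"side",roi=(280,215,420,345))
cv2.imwrite("pics/c2.png",cv2.resize(s[95:195,215:320],None,fx=5.5,fy=5.5,interpolation=cv2.INTER_CUBIC)[...,::-1])
E
```

```text
px [384. 227.] mid [ 0.5058 -0.2375  0.008 ] ang 10.0 len 0.1098 br 157.66666666666666 241.33333333333334
px [348. 225.] mid [ 0.5076 -0.1524  0.008 ] ang -154.3 len 0.1107 br 243.0 160.66666666666666
px [313. 208.] mid [ 0.5463 -0.0672  0.008 ] ang 164.5 len 0.1104 br 164.66666666666666 246.0
px [419. 193.] mid [ 0.5878 -0.323   0.008 ] ang 6.2 len 0.1098 br 152.33333333333334 241.33333333333334
(223, 229) [0.494 0.126 0.101]
(226, 207) [0.543 0.127 0.077]
(178, 174) [0.607 0.214 0.14 ]
(170, 255) [0.439 0.223 0.142]
(154, 250) [ 0.438  0.317 -0.001]
(185, 252) [0.445 0.193 0.14 ]
(175, 210) [0.532 0.218 0.139]
(168, 232) [0.486 0.231 0.139]
(240, 205) [0.548 0.099 0.06 ]
(208, 200) [0.557 0.168 0.077]
(180, 195) [0.563 0.209 0.139]
(185, 215) [0.522 0.197 0.139]
(162, 171) [0.613 0.248 0.141]
(195, 173) [0.61  0.178 0.142]
px [381. 323.] mid [ 0.5895 -0.3225  0.008 ] ang 8.1 len 0.1148 br 211.33333333333334 153.33333333333334
px [326. 299.] mid [ 0.5078 -0.2366  0.008 ] ang 11.9 len 0.1139 br 204.0 155.33333333333334
px [312. 265.] mid [ 0.51   -0.1517  0.008 ] ang -156.9 len 0.1118 br 155.33333333333334 208.66666666666666
px [314. 230.] mid [ 0.5474 -0.067   0.008 ] ang 162.6 len 0.1131 br 152.0 196.0
px [402. 219.] mid [ 0.757  -0.1151  0.008 ] ang 158.6 len 0.0604 br 34.0 108.33333333333333
```

View pics/c1.png

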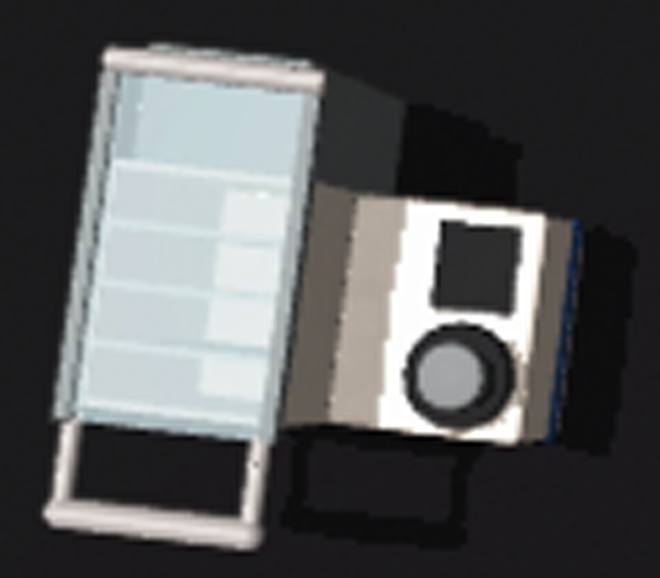

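View pics/c2.png

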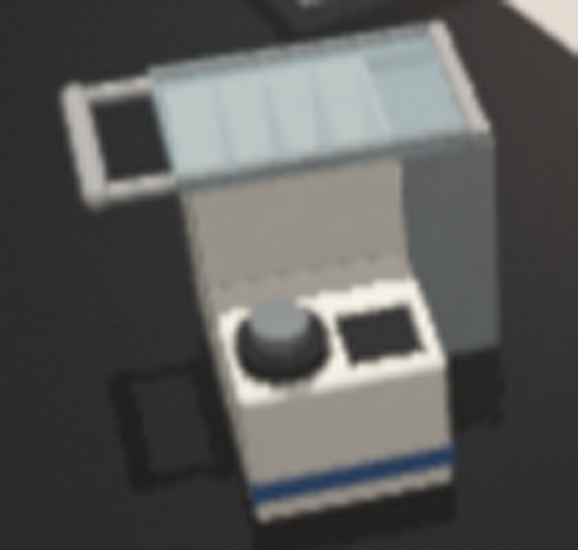

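The crops show the shut hood. Bar ends are at top px (149,254) and (187,258), hinge ends at (159,170) and (199,174), and the button top is at about (222,228). I'll derive the warmer pose from these.

Run:
```python
from h import *
z=0.1385
b=[ray("top",149.1,253.6,z),ray("top",186.9,258.2,z)]; h=[ray("top",159.1,170.,z+.004),ray("top",199.1,174.2,z+.004)]
bm,hm=np.mean(b,0),np.mean(h,0)
print(b,h,"bm",bm,"hm",hm,np.linalg.norm(bm-hm), "ang",np.degrees(np.arctan2(*(hm-bm)[[1,0]])),"bar ang",np.degrees(np.arctan2(*(b[0]-b[1])[[1,0]]))-90,"len",np.linalg.norm(b[0]-b[1]))
bt=ray("top",222.3,228.3,.102); print("button",bt)
bs=[ray("side",215+70/5.5,95+90/5.5,z),ray("side",215+95/5.5,95+200/5.5,z)];print("side bar",bs)
hs=[ray("side",215+435/5.5,95+27/5.5,z+.006),ray("side",215+485/5.5,95+130/5.5,z+.006)];print("side hinge",hs)
print("side button",ray("side",215+282/5.5,95+318/5.5,.102))
```

```text
[array([0.44024372, 0.26781393, 0.1385    ]), array([0.43242848, 0.18888749, 0.1385    ])] [array([0.61444519, 0.25349867, 0.1425    ]), array([0.60721681, 0.16932413, 0.1425    ])] bm [0.4363361  0.22835071 0.1385    ] hm [0.610831  0.2114114 0.1425   ] 0.17536079919675093 ang -5.54468493433405 bar ang -5.654952292291199 len 0.07931243014622524
button [0.49506928 0.12701794 0.102     ]
side bar [array([0.44332359, 0.26936495, 0.1385    ]), array([0.43569482, 0.18833256, 0.1385    ])]
side hinge [array([0.61431881, 0.2472396 , 0.1445    ]), array([0.60927546, 0.16568261, 0.1445    ])]
side button [0.4981365  0.12564872 0.102     ]
```

```bash
cat >> h.py <<'E'
A=np.radians(-5.6); X=np.array([np.cos(A),np.sin(A),0]); Y=np.array([-np.sin(A),np.cos(A),0]); Z=np.array([0,0,1.])
HINGE=np.array([.6105,.2115,.1385]); WELL=HINGE-.085*X-[0,0,.0035]
def W(x,y,z): return WELL+x*X+y*Y+z*Z      # point in the well frame
def bar(th): return HINGE+.173*(-np.cos(th)*X+np.sin(th)*Z)
def rot(z,y):
    z=np.array(z,float); z/=np.linalg.norm(z); y=np.array(y,float); y-=z*(y@z); y/=np.linalg.norm(y)
    return np.stack([np.cross(y,z),y,z],1)
def go(pos,Rt=None):
    "turn first (units), then shift in the turned tool's axes (units)"
    o=ctrl.get_obs(); R0=R.from_rotvec(o["tool_rot"]).as_matrix()
    if Rt is None: Rt=R0
    w=R.from_matrix(R0.T@Rt).as_rotvec()/np.radians(45); s=Rt.T@(np.asarray(pos)-o["tool_pos"])/.02
    print("turn",w.round(2),"then shift",s.round(2))
def st():
    o=ctrl.get_obs(); Rm=R.from_rotvec(o["tool_rot"]).as_matrix()
    print("t",round(o["t"],2),"q",o["q"].round(2),"pos",o["tool_pos"].round(4),"x",Rm[:,0].round(2),"y",Rm[:,1].round(2),"z",Rm[:,2].round(2),"F",o["contact_force"].round(1),"op",round(o["opening"],4),"gf",round(o["grip_force"],1))
D=np.array([0,0,-1.])
E
python3 - <<'E'
from h import *
st(); print(WELL)
for s in(1,-1): go(bar(0)+[0,0,.08],rot(D,s*X))
E
```

```text
t 0.1 q [-1.34  0.05  1.61  0.    1.48 -0.12] pos [ 0.2164 -0.5858  0.2302] x [0.94 0.35 0.  ] y [ 0.35 -0.94 -0.  ] z [-0.  0. -1.] F [-0.2  0.4  0.2] op 0.0855 gf 0.0
[0.52590567 0.21979455 0.135     ]
turn [-0.   -0.   -1.43] then shift [41.6   7.07  0.59]
turn [-0.    0.    2.57] then shift [-41.6   -7.07   0.59]
```

Request:
{"fn": "jog_arm", "kwargs": {
  "plan": [
    [0, 0, 0, 0, 0, -0.18, -0.3],
    [0, 0, 0, 0, 0, -0.18, -0.3],
    [0, 0, 0, 0, 0, -0.18, -0.3],
    [0, 0, 0, 0, 0, -0.18, -0.3],
    [0, 0, 0, 0, 0, -0.18, -0.3],
    [0, 0, 0, 0, 0, -0.18, -0.3],
    [0, 0, 0, 0, 0, -0.18, -0.3],
    [0, 0, 0, 0, 0, -0.17, -0.3]
  ]
}}

```text
t: 0.9
tool_pos: [0.2164, -0.5859, 0.2306]
tool_rot: [-2.317, -2.121, -0.001]
contact_force: [-0.2, -0.1, -0.7]
opening: 0.0298
grip_force: 0.0
```

Request:
{"fn": "jog_arm", "kwargs": {
  "plan": [
    [1, 1, 0, 0, 0, 0, -0.3],
    [1, 1, 0, 0, 0, 0, -0.3],
    [1, 1, 0, 0, 0, 0, -0.3],
    [1, 1, 0, 0, 0, 0, -0.3],
    [1, 1, 0, 0, 0, 0, -0.3],
    [1, 1, 0, 0, 0, 0, -0.3],
    [1, 1, 0, 0, 0, 0, -0.3],
    [1, 0, 0, 0, 0, 0, -0.3]
  ]
}}

```text
t: 1.7
tool_pos: [0.3725, -0.4389, 0.2306]
tool_rot: [-2.321, -2.116, -0.001]
contact_force: [-0.6, -1.4, -0.0]
opening: 0.0302
grip_force: 0.0
```

Request:
{"fn": "jog_arm", "kwargs": {
  "plan": [
    [1, 0, 0, 0, 0, 0, -0.3],
    [1, 0, 0, 0, 0, 0, -0.3],
    [1, 0, 0, 0, 0, 0, -0.3],
    [1, 0, 0, 0, 0, 0, -0.3],
    [1, 0, 0, 0, 0, 0, -0.3],
    [1, 0, 0, 0, 0, 0, -0.3],
    [1, 0, 0, 0, 0, 0, -0.3],
    [1, 0, 0, 0, 0, 0, -0.3]
  ]
}}

```text
t: 2.5
tool_pos: [0.3857, -0.2798, 0.2307]
tool_rot: [-2.323, -2.114, 0.0]
contact_force: [0.7, 0.5, -0.6]
opening: 0.0302
grip_force: 0.0
```

Request:
{"fn": "jog_arm", "kwargs": {
  "plan": [
    [1, 0, 0, 0, 0, 0, -0.3],
    [1, 0, 0, 0, 0, 0, -0.3],
    [1, 0, 0, 0, 0, 0, -0.3],
    [1, 0, 0, 0, 0, 0, -0.3],
    [1, 0, 0, 0, 0, 0, -0.3],
    [1, 0, 0, 0, 0, 0, -0.3],
    [1, 0, 0, 0, 0, 0, -0.3],
    [1, 0, 0, 0, 0, 0, -0.3]
  ]
}}

```text
t: 3.3
tool_pos: [0.4006, -0.1206, 0.2308]
tool_rot: [-2.323, -2.114, 0.0]
contact_force: [0.6, -0.9, 1.1]
opening: 0.0301
grip_force: 0.0
```

Request:
{"fn": "jog_arm", "kwargs": {
  "plan": [
    [1, 0, 0, 0, 0, 0, -0.3],
    [1, 0, 0, 0, 0, 0, -0.3],
    [1, 0, 0, 0, 0, 0, -0.3],
    [1, 0, 0, 0, 0, 0, -0.3],
    [1, 0, 0, 0, 0, 0, -0.3],
    [1, 0, 0, 0, 0, 0, -0.3],
    [1, 0, 0, 0, 0, 0, -0.3],
    [1, 0, 0, 0, 0, 0, -0.3]
  ]
}}

```text
t: 4.1
tool_pos: [0.4156, 0.0386, 0.2308]
tool_rot: [-2.323, -2.114, 0.001]
contact_force: [-0.1, 0.2, 0.0]
opening: 0.03
grip_force: 0.0
```

Run:
```python
from h import *
st(); go(bar(0)+[0,0,.08],rot(D,X))
```

```text
t 4.1 q [-0.09 -0.48  2.07 -0.    1.56  0.01] pos [0.4156 0.0386 0.2308] x [ 0.09  1.   -0.  ] y [ 1.   -0.09 -0.  ] z [-0.  0. -1.] F [-0.1  0.2  0. ] op 0.03 gf 0.0
turn [-0.  0.  0.] then shift [9.55 0.21 0.62]
```

Request:
{"fn": "jog_arm", "kwargs": {
  "plan": [
    [1, 0, 0, 0, 0, 0, -0.3],
    [1, 0, 0, 0, 0, 0, -0.3],
    [1, 0, 0, 0, 0, 0, -0.3],
    [1, 0, 0, 0, 0, 0, -0.3],
    [1, 0, 0, 0, 0, 0, -0.3],
    [1, 0, 0, 0, 0, 0, -0.3],
    [1, 0, 0, 0, 0, 0, -0.3],
    [1, 0.2, 0, 0, 0, 0, -0.3]
  ]
}}

```text
t: 4.9
tool_pos: [0.4344, 0.1975, 0.2308]
tool_rot: [-2.323, -2.115, 0.001]
contact_force: [-0.6, -0.9, 0.3]
opening: 0.0299
grip_force: 0.0
```

Request:
{"fn": "jog_arm", "kwargs": {
  "plan": [
    [1, 0, 0.5, 0, 0, 0, -0.3],
    [0.55, 0, 0.5, 0, 0, 0, -0.3],
    [0, 0, 0.7, 0, 0, 0, -0.3],
    [0, 0, 0.7, 0, 0, 0, -0.3],
    [0, 0, 0.6, 0, 0, 0, -0.3],
    [0, 0, 0, 0, 0, 0, -0.3]
  ]
}}

```text
t: 5.5
tool_pos: [0.4363, 0.2264, 0.1683]
tool_rot: [-2.323, -2.112, 0.007]
contact_force: [0.7, -0.6, -0.9]
opening: 0.0303
grip_force: 0.0
```

Run:
```python
from h import *
st(); go(bar(0)+[0,0,-.019],rot(D,X))
im,d=grab("side"); im2,_=grab("top")
a=cv2.resize(im[60:200,180:340],(800,600)); b=cv2.resize(im2[200:280,120:240],(800,500))
cv2.imwrite("pics/c3.png",np.vstack([cv2.resize(a,(400,300)),cv2.resize(b,(400,300))])[...,::-1])
```

```text
t 5.5 q [ 0.33 -0.22  1.98 -0.    1.39  0.42] pos [0.4363 0.2264 0.1683] x [ 0.09  1.   -0.  ] y [ 1.   -0.09 -0.  ] z [-0. -0. -1.] F [ 0.7 -0.6 -0.9] op 0.0303 gf 0.0
turn [-0.01  0.    0.  ] then shift [0.11 0.09 2.44]
```

View pics/c3.png

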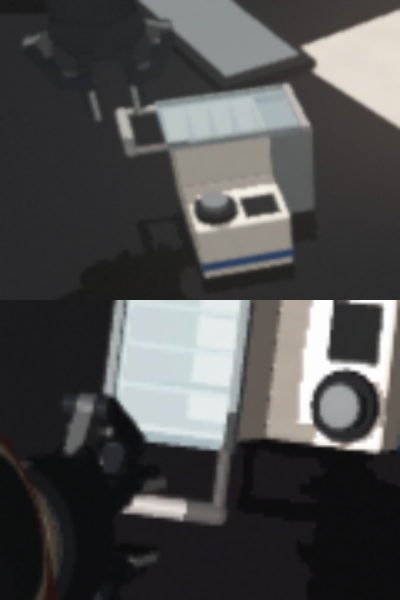

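The two fingers straddle the bar: side finger tips at crop (97,105) and (135,100), with the bar between them. Lowering and gripping.

Request:
{"fn": "jog_arm", "kwargs": {
  "plan": [
    [0.1, 0.1, 0.6, 0, 0, 0, -0.3],
    [0, 0, 0.6, 0, 0, 0, -0.3],
    [0, 0, 0.6, 0, 0, 0, -0.3],
    [0, 0, 0.6, 0, 0, 0, -0.3],
    [0, 0, 0, 0, 0, 0, -1],
    [0, 0, 0, 0, 0, 0, -1],
    [0, 0, 0, 0, 0, 0, -1],
    [0, 0, 0, 0, 0, 0, -1]
  ],
  "grip_force": 30
}}

```text
t: 6.4
tool_pos: [0.4396, 0.2288, 0.1232]
tool_rot: [2.323, 2.114, -0.003]
contact_force: [-0.3, -3.9, -2.2]
opening: 0.0109
grip_force: 29.2
```

Run:
```python
from h import *
st()
# arc waypoints as shifts (tool y = X, tool z = -Z) for 16 steps from 0 to 1.85
th=np.linspace(0,1.85,17)
p=np.stack([.173*(-np.cos(th)),-.173*np.sin(th)],1); print((np.diff(p,axis=0)/.02).round(2))
```

```text
t 6.4 q [ 0.33 -0.17  2.01 -0.    1.3   0.42] pos [0.4396 0.2288 0.1232] x [ 0.09  1.   -0.  ] y [ 1.   -0.09 -0.  ] z [-0. -0. -1.] F [-0.3 -3.9 -2.2] op 0.0109 gf 29.2
[[ 0.06 -1.  ]
 [ 0.17 -0.98]
 [ 0.28 -0.96]
 [ 0.39 -0.92]
 [ 0.5  -0.87]
 [ 0.59 -0.8 ]
 [ 0.68 -0.73]
 [ 0.76 -0.65]
 [ 0.83 -0.55]
 [ 0.89 -0.45]
 [ 0.94 -0.35]
 [ 0.97 -0.24]
 [ 0.99 -0.13]
 [ 1.   -0.01]
 [ 0.99  0.11]
 [ 0.98  0.22]]
```

Request:
{"fn": "jog_arm", "kwargs": {
  "plan": [
    [0, 0.06, -1, 0, 0, 0, -1],
    [0, 0.17, -0.98, 0, 0, 0, -1],
    [0, 0.28, -0.96, 0, 0, 0, -1],
    [0, 0.39, -0.92, 0, 0, 0, -1],
    [0, 0.5, -0.87, 0, 0, 0, -1],
    [0, 0.59, -0.8, 0, 0, 0, -1],
    [0, 0.68, -0.73, 0, 0, 0, -1],
    [0, 0.76, -0.65, 0, 0, 0, -1]
  ]
}}

```text
t: 7.2
tool_pos: [0.5075, 0.2225, 0.263]
tool_rot: [-2.322, -2.114, 0.004]
contact_force: [-4.2, -3.8, 0.5]
opening: 0.0104
grip_force: 29.1
```

Request:
{"fn": "jog_arm", "kwargs": {
  "plan": [
    [0, 0.83, -0.55, 0, 0, 0, -1],
    [0, 0.89, -0.45, 0, 0, 0, -1],
    [0, 0.94, -0.35, 0, 0, 0, -1],
    [0, 0.97, -0.24, 0, 0, 0, -1],
    [0, 0.99, -0.13, 0, 0, 0, -1],
    [0, 1, -0.01, 0, 0, 0, -1],
    [0, 0.99, 0.11, 0, 0, 0, -1],
    [0, 0.9, 0.2, 0, 0, 0, -1]
  ]
}}

```text
t: 8.0
tool_pos: [0.6589, 0.2089, 0.2916]
tool_rot: [2.323, 2.114, 0.003]
contact_force: [0.0, -1.7, 1.4]
opening: 0.011
grip_force: 31.0
```

Run:
```python
from h import *
st(); print(bar(1.85)-[0,0,.0155])
im,d=grab("side","s4")
cv2.imwrite("pics/c4.png",cv2.resize(im[0:220,180:400],(600,600))[...,::-1])
```

```text
t 8.0 q [0.2  0.18 1.38 0.   1.58 0.29] pos [0.6589 0.2089 0.2916] x [0.09 1.   0.  ] y [ 1.   -0.09  0.  ] z [ 0.  0. -1.] F [ 0.  -1.7  1.4] op 0.011 gf 31.0
[0.65794957 0.20684753 0.28930061]
```

View pics/c4.png

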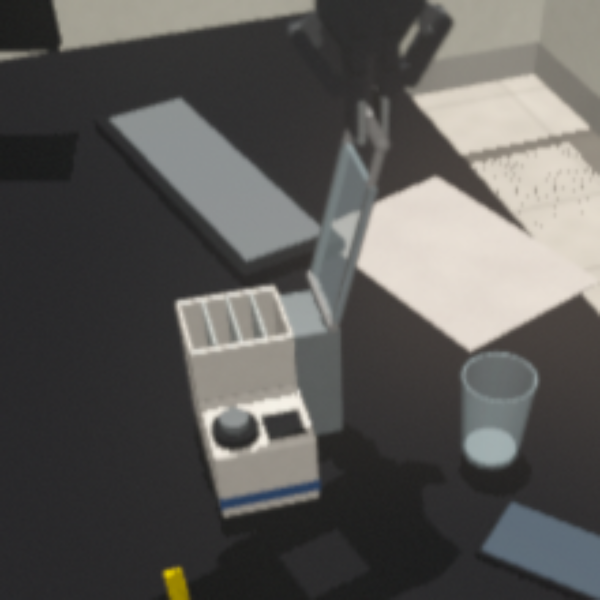

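The hood is open at about 1.85 rad, still held by the fingers. The four slots are visible in the crop around (235,320), well clear. Releasing and lifting away.

Request:
{"fn": "jog_arm", "kwargs": {
  "plan": [
    [0, 0, 0, 0, 0, 0, 0.2],
    [0, 0, 0, 0, 0, 0, 0.2],
    [0, 0, 0, 0, 0, 0, 0.2],
    [0, 0, -0.7, 0, 0, 0, 0.2],
    [0, 0, -1, 0, 0, 0, 0.2],
    [0, 0, -1, 0, 0, 0, 0.2],
    [0, 0, -0.5, 0, 0, 0, 0.2]
  ]
}}

```text
t: 8.75
tool_pos: [0.6581, 0.2092, 0.3581]
tool_rot: [2.321, 2.114, 0.007]
contact_force: [0.7, -0.5, 0.5]
opening: 0.051
grip_force: 0.0
```

Request:
{"fn": "jog_arm", "kwargs": {
  "plan": [
    [-1, -0.5, 0, 0, 0, 0, 0.0],
    [-1, -0.5, 0, 0, 0, 0, 0.0],
    [-1, -0.5, 0, 0, 0, 0, 0.0],
    [-1, -0.5, 0, 0, 0, 0, 0.0],
    [-1, -0.5, 0, 0, 0, 0, 0.0],
    [-1, -0.5, 0, 0, 0, 0, 0.0],
    [-1, -0.5, 0, 0, 0, 0, 0.0],
    [-1, -0.5, 0, 0, 0, 0, 0.0]
  ]
}}

```text
t: 9.55
tool_pos: [0.5624, 0.0565, 0.3544]
tool_rot: [2.323, 2.115, 0.001]
contact_force: [0.3, 0.0, 0.4]
opening: 0.0426
grip_force: 0.0
```

Run:
```python
from h import *
from tubes import tubes
st()
im,d=grab("top","t5"); tubes(im,roi=(290,150,450,280))
a=cv2.resize(im[160:265,130:260],None,fx=5.5,fy=5.5,interpolation=cv2.INTER_CUBIC)
cv2.imwrite("pics/c5.png",a[...,::-1])
print("pred corners",[proj("top",W(x,y,0)).round(1) for x in(-.0475,.0475) for y in(-.04,.04)])
```

```text
t 9.55 q [-0.03 -0.13  1.59  0.    1.68  0.06] pos [0.5624 0.0565 0.3544] x [0.09 1.   0.  ] y [ 1.   -0.09  0.  ] z [ 0.  0. -1.] F [0.3 0.  0.4] op 0.0426 gf 0.0
px [384. 227.] mid [ 0.5058 -0.2375  0.008 ] ang 10.0 len 0.1098 br 157.66666666666666 241.33333333333334
px [346. 220.] mid [ 0.5194 -0.1473  0.008 ] ang -154.8 len 0.0851 br 141.66666666666666 139.0
px [315. 204.] mid [ 0.5576 -0.0708  0.008 ] ang -15.5 len 0.0867 br 142.0 135.0
px [419. 193.] mid [ 0.5878 -0.323   0.008 ] ang 6.2 len 0.1098 br 152.66666666666666 241.66666666666666
pred corners [array([190.4, 237.7]), array([152.5, 233.1]), array([196.6, 192.6]), array([159.1, 188.1])]
```

View pics/c5.png

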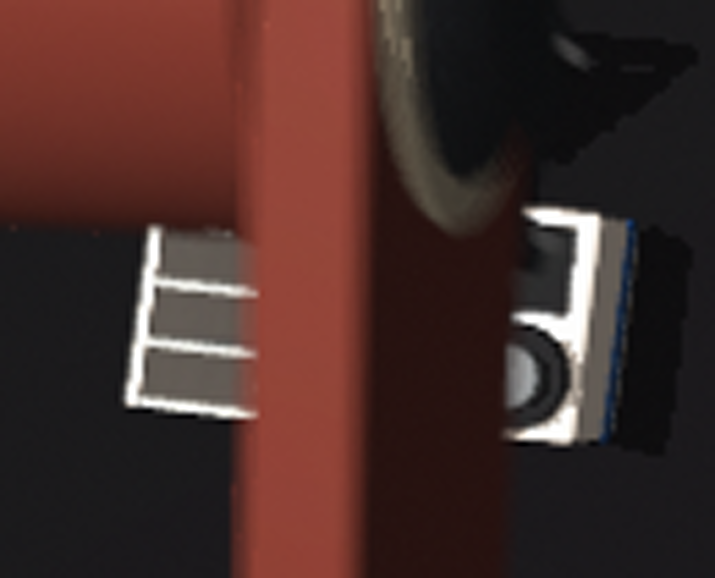

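```bash
cat >> h.py <<'E'
def pick(mid,ang,z,s=1,off=.040):
    u=np.array([np.cos(np.radians(ang)),np.sin(np.radians(ang)),0]); p=np.array([mid[0],mid[1],0])+off*u; p[2]=z
    go(p,rot(D,np.cross(D,s*u)))
E
python3 - <<'E'
from h import *
pick((.547,-.067),164.2,.08)
print("side pred corners",[((proj("side",W(x,y,0))-[180,0])*600/220).round(0) for x in(-.0475,.0475) for y in(-.04,.04)])
E
```

```text
turn [-0.    0.   -1.77] then shift [ 1.04 -6.03 13.74]
side pred corners [array([187., 354.]), array([173., 301.]), array([291., 336.]), array([272., 285.])]
```

Request:
{"fn": "jog_arm", "kwargs": {
  "plan": [
    [0, 0, 1, 0, 0, -0.18, 0],
    [0, 0, 1, 0, 0, -0.18, 0],
    [0, 0, 1, 0, 0, -0.18, 0],
    [0, 0, 1, 0, 0, -0.18, 0],
    [0, 0, 1, 0, 0, -0.18, 0],
    [0, 0, 1, 0, 0, -0.18, 0],
    [0, 0, 0.7, 0, 0, -0.18, 0],
    [0, 0, 0.7, 0, 0, -0.18, 0]
  ]
}}

```text
t: 10.4
tool_pos: [0.563, 0.0574, 0.2054]
tool_rot: [-0.819, -3.033, -0.0]
contact_force: [-0.4, 0.3, 0.1]
opening: 0.043
grip_force: 0.0
```

Request:
{"fn": "jog_arm", "kwargs": {
  "plan": [
    [0, 0, 0.7, 0, 0, -0.17, 0],
    [0, 0, 0.7, 0, 0, -0.16, 0],
    [0.2, -1, 0.7, 0, 0, 0, 0],
    [0.2, -1, 0.7, 0, 0, 0, 0],
    [0.2, -1, 0.7, 0, 0, 0, 0],
    [0.2, -1, 0.7, 0, 0, 0, 0],
    [0.2, -1, 0.7, 0, 0, 0, 0],
    [0, -1, 0.6, 0, 0, 0, 0]
  ]
}}

```text
t: 11.2
tool_pos: [0.5107, -0.0532, 0.0955]
tool_rot: [-0.429, -3.112, -0.0]
contact_force: [0.9, -0.0, -0.3]
opening: 0.0426
grip_force: 0.0
```

```bash
sed -i 's/^HINGE=.*\]); /HINGE=np.array([.612,.2113,.1385]); /' h.py
python3 - <<'E'
from h import *
st(); pick((.547,-.067),164.2,.003)
E
```

```text
t 11.2 q [-0.25 -0.09  1.99  0.    1.24 -1.55] pos [ 0.5107 -0.0532  0.0955] x [-0.96  0.27  0.  ] y [0.27 0.96 0.  ] z [-0.  0. -1.] F [ 0.9 -0.  -0.3] op 0.0426 gf 0.0
turn [ 0. -0.  0.] then shift [ 0.07 -0.17  4.62]
```

Request:
{"fn": "jog_arm", "kwargs": {
  "plan": [
    [0.1, -0.15, 0.8, 0, 0, 0, 0],
    [0, 0, 0.8, 0, 0, 0, 0],
    [0, 0, 0.8, 0, 0, 0, 0],
    [0, 0, 0.8, 0, 0, 0, 0],
    [0, 0, 0.7, 0, 0, 0, 0],
    [0, 0, 0.4, 0, 0, 0, 0],
    [0, 0, 0.25, 0, 0, 0, 0],
    [0, 0, 0, 0, 0, 0, 0]
  ]
}}

```text
t: 12.0
tool_pos: [0.5084, -0.0552, 0.0045]
tool_rot: [-0.43, -3.111, -0.0]
contact_force: [-0.4, 0.0, 0.0]
opening: 0.0424
grip_force: 0.0
```

Request:
{"fn": "jog_arm", "kwargs": {
  "plan": [
    [0, 0, 0, 0, 0, 0, -1],
    [0, 0, 0, 0, 0, 0, -1],
    [0, 0, 0, 0, 0, 0, -1],
    [0, 0, 0, 0, 0, 0, -1]
  ],
  "grip_force": 45
}}

```text
t: 12.4
tool_pos: [0.5095, -0.0556, 0.0059]
tool_rot: [0.43, 3.11, -0.0]
contact_force: [0.9, -0.2, 4.0]
opening: 0.0143
grip_force: 45.5
```

Run:
```python
from h import *
st()
Rt=rot(Y-Z,X)
G=W(.0345,.045,.10); go(G,Rt)
go(G,rot(D,X))
```

```text
t 12.4 q [-0.25  0.04  2.03  0.    1.06 -1.55] pos [ 0.5095 -0.0556  0.0059] x [-0.96  0.27 -0.  ] y [0.27 0.96 0.  ] z [ 0. -0. -1.] F [ 0.9 -0.2  4. ] op 0.0143 gf 45.5
turn [-0.69  0.83  1.68] then shift [19.43  1.27  3.24]
turn [0.   0.   1.77] then shift [ 16.03   1.27 -11.45]
```

Request:
{"fn": "jog_arm", "kwargs": {
  "plan": [
    [0, 0, -1, 0, 0, 0, -1],
    [0, 0, -1, 0, 0, 0.18, -1],
    [0, 0, -1, 0, 0, 0.18, -1],
    [0, 0, -1, 0, 0, 0.18, -1],
    [0, 0, -1, 0, 0, 0.18, -1],
    [0, 0, -1, 0, 0, 0.18, -1],
    [0, 0, -1, 0, 0, 0.18, -1],
    [0, 0, -1, 0, 0, 0.18, -1]
  ]
}}

```text
t: 13.2
tool_pos: [0.5083, -0.0553, 0.1655]
tool_rot: [-1.863, -2.529, 0.0]
contact_force: [-0.7, -0.4, -1.2]
opening: 0.0147
grip_force: 45.1
```

Request:
{"fn": "jog_arm", "kwargs": {
  "plan": [
    [0, 0, -1, 0, 0, 0.18, -1],
    [0, 0, -1, 0, 0, 0.18, -1],
    [0, 0, -1, 0, 0, 0.15, -1],
    [1, 0, -1, 0, 0, 0, -1],
    [1, 0, -1, 0, 0, 0, -1],
    [1, 0, 0, 0, 0, 0, -1],
    [1, 0, 0, 0, 0, 0, -1],
    [1, 0, 0, 0, 0, 0, -1]
  ]
}}

```text
t: 14.0
tool_pos: [0.5179, 0.045, 0.2649]
tool_rot: [2.323, 2.115, 0.0]
contact_force: [0.2, -0.8, -0.8]
opening: 0.0145
grip_force: 45.1
```

Request:
{"fn": "jog_arm", "kwargs": {
  "plan": [
    [0, 0, 0, 0, 0.18, 0, -1],
    [0, 0, 0, 0, 0.18, 0, -1],
    [0, 0, 0, 0, 0.18, 0, -1],
    [0, 0, 0, 0, 0.18, 0, -1],
    [0, 0, 0, 0, 0.18, 0, -1],
    [0, 0, 0, 0, 0.1, 0, -1],
    [0, 0, 0, 0, 0, 0, -1]
  ]
}}

```text
t: 14.7
tool_pos: [0.5171, 0.043, 0.2623]
tool_rot: [-1.855, -1.68, -0.765]
contact_force: [0.2, 0.0, -1.0]
opening: 0.0144
grip_force: 45.1
```

```bash
cat >> h.py <<'E'
def ins(xs,back=0.,g=.002,L=.095,yb=-.027,zb=-.045,s=1,a=np.pi/4):
    "tool target for a slanted tube in slot xs; s=+1: cap to +y"
    u=s*np.cos(a)*Y+np.sin(a)*Z; zt=s*np.sin(a)*Y-np.cos(a)*Z
    p=W(xs,s*yb,zb)+(L+back)*u+g*zt
    print("tgt",p.round(4)); go(p,rot(zt,X))
E
python3 - <<'E'
from h import *
st(); ins(-.0345,.09)
E
```

```text
t 14.7 q [-0.44 -0.16  1.9   0.73  1.69 -0.36] pos [0.5171 0.043  0.2623] x [0.07 0.7  0.71] y [ 1.  -0.1 -0. ] z [ 0.06  0.7  -0.71] F [ 0.2  0.  -1. ] op 0.0144 gf 45.1
tgt [0.5033 0.3277 0.2194]
turn [-0.01 -0.   -0.  ] then shift [ 8.45 -2.07 11.49]
```

Request:
{"fn": "jog_arm", "kwargs": {
  "plan": [
    [0.7, -0.2, 0.9, 0, 0, 0, -1],
    [0.7, -0.2, 0.95, 0, 0, 0, -1],
    [0.7, -0.2, 0.95, 0, 0, 0, -1],
    [0.7, -0.2, 0.95, 0, 0, 0, -1],
    [0.7, -0.2, 0.95, 0, 0, 0, -1],
    [0.7, -0.2, 0.95, 0, 0, 0, -1],
    [0.7, -0.2, 0.95, 0, 0, 0, -1],
    [0.7, -0.2, 0.95, 0, 0, 0, -1]
  ]
}}

```text
t: 15.5
tool_pos: [0.5034, 0.2339, 0.238]
tool_rot: [-1.853, -1.69, -0.768]
contact_force: [-0.1, -0.4, -0.4]
opening: 0.0146
grip_force: 45.1
```

Request:
{"fn": "jog_arm", "kwargs": {
  "plan": [
    [0.7, -0.2, 0.95, 0, 0, 0, -1],
    [0.7, -0.2, 0.95, 0, 0, 0, -1],
    [0.7, 0, 0.95, 0, 0, 0, -1],
    [0.7, 0, 0.95, 0, 0, 0, -1],
    [0, 0, 0.1, 0, 0, 0, -1],
    [0, 0, 0, 0, 0, 0, -1],
    [0, 0, 0, 0, 0, 0, -1]
  ]
}}

```text
t: 16.2
tool_pos: [0.5045, 0.3272, 0.2222]
tool_rot: [-1.853, -1.688, -0.768]
contact_force: [0.3, 0.1, -0.2]
opening: 0.0143
grip_force: 45.1
```

Run:
```python
from h import *
st(); ins(-.0345,.09)
im,d=grab("side","s6")
o=ctrl.get_obs(); Rm=R.from_rotvec(o["tool_rot"]).as_matrix()
print("pred base px crop", (proj("side",o["tool_pos"]-.095*Rm[:,0]-.002*Rm[:,2])-[220,60])*5, "slot", (proj("side",W(-.0345,0.018,0))-[220,60])*5)
cv2.imwrite("pics/c6.png",cv2.resize(im[60:180,220:340],(600,600),interpolation=cv2.INTER_CUBIC)[...,::-1])
```

```text
t 16.2 q [ 0.11 -0.17  1.98  0.81  1.25 -0.03] pos [0.5045 0.3272 0.2222] x [0.07 0.7  0.71] y [ 1.   -0.09  0.  ] z [ 0.07  0.7  -0.71] F [ 0.3  0.1 -0.2] op 0.0143 gf 45.1
tgt [0.5033 0.3277 0.2194]
turn [-0.  0.  0.] then shift [-0.09 -0.06  0.11]
pred base px crop [144.89318029 215.66018687] slot [153.01110544 272.38527643]
```

View pics/c6.png

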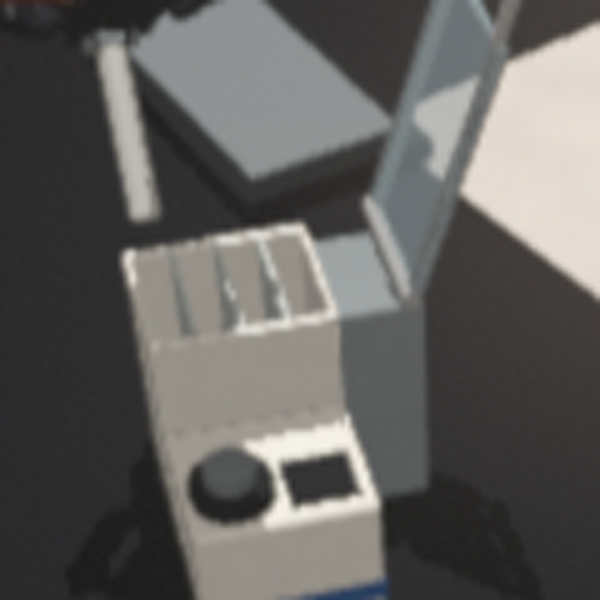

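The tube is held at a slant with its base at crop (143,217), just above the mouth. The rim corners read (122,252), (303,225), (335,318) and (152,345). Checking the slot offset.

Run:
```python
from h import *
f=np.load("pics/s6.npz"); im=f["im"]
print([((proj("side",W(x,y,0))-[220,60])*5).round(0) for x,y in((-.0475,.04),(.0475,.04),(.0475,-.04),(-.0475,-.04))])
# intensity along the rim row y=+0.018 in well-frame x
for yy in(.018,0):
    xs=np.arange(-.056,.06,.0015); print(yy,[(round(x*1000,1),int(cv2.getRectSubPix(im.astype(np.float32),(1,1),tuple(map(float,proj("side",W(x,yy,0))))).mean())) for x in xs])
t=np.load("pics/t5.npz")["im"]
xs=np.arange(-.056,.02,.0015); print("top",[(round(x*1000,1),int(cv2.getRectSubPix(t.astype(np.float32),(1,1),tuple(map(float,proj("top",W(x,.025,0))))).mean())) for x in xs])
```

```text
[array([121., 251.]), array([302., 221.]), array([337., 315.]), array([147., 348.])]
0.018 [(np.float64(-56.0), 45), (np.float64(-54.5), 46), (np.float64(-53.0), 52), (np.float64(-51.5), 62), (np.float64(-50.0), 101), (np.float64(-48.5), 146), (np.float64(-47.0), 190), (np.float64(-45.5), 200), (np.float64(-44.0), 174), (np.float64(-42.5), 158), (np.float64(-41.0), 145), (np.float64(-39.5), 144), (np.float64(-38.0), 144), (np.float64(-36.5), 144), (np.float64(-35.0), 144), (np.float64(-33.5), 144), (np.float64(-32.0), 144), (np.float64(-30.5), 143), (np.float64(-29.0), 141), (np.float64(-27.5), 136), (np.float64(-26.0), 129), (np.float64(-24.5), 131), (np.float64(-23.0), 134), (np.float64(-21.5), 139), (np.float64(-20.0), 142), (np.float64(-18.5), 144), (np.float64(-17.0), 144), (np.float64(-15.5), 144), (np.float64(-14.0), 144), (np.float64(-12.5), 144), (np.float64(-11.0), 144), (np.float64(-9.5), 143), (np.float64(-8.0), 143), (np.float64(-6.5), 141), (np.float64(-5.0), 137), (np.float64(-3.5), 125), (np.float64(-2.0), 122), (np.float64(-0.5), 129), (np.float64(1.0), 136), (np.flo
[... 3503 characters left out ...]
loat64(-23.0), 188), (np.float64(-21.5), 112), (np.float64(-20.0), 95), (np.float64(-18.5), 92), (np.float64(-17.0), 92), (np.float64(-15.5), 92), (np.float64(-14.0), 92), (np.float64(-12.5), 92), (np.float64(-11.0), 91), (np.float64(-9.5), 92), (np.float64(-8.0), 92), (np.float64(-6.5), 91), (np.float64(-5.0), 91), (np.float64(-3.5), 171), (np.float64(-2.0), 218), (np.float64(-0.5), 213), (np.float64(1.0), 132), (np.float64(2.5), 100), (np.float64(4.0), 91), (np.float64(5.5), 91), (np.float64(7.0), 91), (np.float64(8.5), 91), (np.float64(10.0), 91), (np.float64(11.5), 91), (np.float64(13.0), 91), (np.float64(14.5), 88), (np.float64(16.0), 78), (np.float64(17.5), 65), (np.float64(19.0), 51)]
```

Request:
{"fn": "jog_arm", "kwargs": {
  "plan": [
    [-0.1, -0.05, 0.1, 0, 0, 0, -1],
    [-0.6, 0, 0, 0, 0, 0, -1],
    [-0.6, 0, 0, 0, 0, 0, -1],
    [-0.6, 0, 0, 0, 0, 0, -1],
    [-0.6, 0, 0, 0, 0, 0, -1],
    [0, 0, 0, 0, 0, 0, -1]
  ]
}}

```text
t: 16.85
tool_pos: [0.4996, 0.2924, 0.1826]
tool_rot: [-1.855, -1.683, -0.764]
contact_force: [-0.4, -1.0, -0.2]
opening: 0.0145
grip_force: 45.1
```

Request:
{"fn": "jog_arm", "kwargs": {
  "plan": [
    [-0.6, 0, 0, 0, 0, 0, -1],
    [-0.6, 0, 0, 0, 0, 0, -1],
    [-0.6, 0, 0, 0, 0, 0, -1],
    [-0.3, 0, 0, 0, 0, 0, -1],
    [0, 0, 0, 0, 0, 0, -1]
  ]
}}

```text
t: 17.35
tool_pos: [0.4971, 0.2636, 0.1542]
tool_rot: [-1.854, -1.685, -0.766]
contact_force: [-0.4, 0.9, 0.4]
opening: 0.0144
grip_force: 45.1
```

Run:
```python
from h import *
st(); ins(-.0345,.0)
im,d=grab("side","s7")
cv2.imwrite("pics/c7.png",cv2.resize(im[60:180,220:340],(600,600),interpolation=cv2.INTER_CUBIC)[...,::-1])
```

```text
t 17.35 q [-0.02 -0.13  2.07  0.83  1.26 -0.21] pos [0.4971 0.2636 0.1542] x [0.07 0.7  0.71] y [ 1.   -0.09 -0.  ] z [ 0.07  0.7  -0.71] F [-0.4  0.9  0.4] op 0.0144 gf 45.1
tgt [0.4971 0.2644 0.1558]
turn [-0. -0.  0.] then shift [ 0.08 -0.   -0.03]
```

View pics/c7.png

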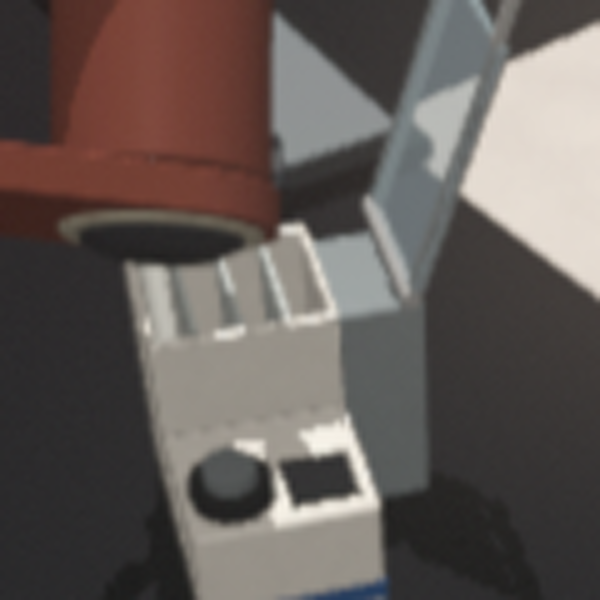

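The tube's barrel is inside the first slot at crop (160,300), with no force on the tool. Releasing and backing off.

Request:
{"fn": "jog_arm", "kwargs": {
  "plan": [
    [0, 0, 0, 0, 0, 0, -0.2],
    [0, 0, 0, 0, 0, 0, -0.2],
    [0, 0, 0, 0, 0, 0, -0.2],
    [0, 0, 0, 0, 0, 0, -0.2],
    [0, 0, -0.5, 0, 0, 0, -0.2],
    [0, 0, -1, 0, 0, 0, -0.2],
    [0, 0, -1, 0, 0, 0, -0.2],
    [0, 0, -1, 0, 0, 0, -0.2]
  ]
}}

```text
t: 18.2
tool_pos: [0.4928, 0.2141, 0.2059]
tool_rot: [-1.853, -1.687, -0.768]
contact_force: [-0.2, -0.3, -0.5]
opening: 0.0344
grip_force: 0.0
```

Request:
{"fn": "jog_arm", "kwargs": {
  "plan": [
    [0, 0, -1, 0, -0.18, 0, 0],
    [0, 0, -1, 0, -0.18, 0, 0],
    [0, 0, -1, 0, -0.18, 0, 0],
    [0, 0, -1, 0, -0.18, 0, 0],
    [0, 0, -0.7, 0, -0.18, 0, 0],
    [-0.6, 0, 0, 0, -0.1, 0, 0],
    [-1, 0, 0, 0, 0, 0, 0],
    [-1, 0, 0, 0, 0, 0, 0]
  ]
}}

```text
t: 19.0
tool_pos: [0.4836, 0.1175, 0.2847]
tool_rot: [2.321, 2.116, 0.001]
contact_force: [0.3, 0.7, 0.9]
opening: 0.0429
grip_force: 0.0
```

Run:
```python
from h import *
from tubes import tubes
st()
im,d=grab("side","s8"); tubes(im,"side",roi=(280,215,420,345))
im2,d=grab("top","t8"); tubes(im2,roi=(290,150,450,280))
cv2.imwrite("pics/c8.png",cv2.resize(im[60:180,220:340],(500,500),interpolation=cv2.INTER_CUBIC)[...,::-1])
pick((.509,-.152),-155.2,.1,s=-1)
```

```text
t 19.0 q [ 0.09 -0.28  1.83 -0.    1.59  0.18] pos [0.4836 0.1175 0.2847] x [0.09 1.   0.  ] y [ 1.   -0.09  0.  ] z [ 0.  0. -1.] F [0.3 0.7 0.9] op 0.0429 gf 0.0
px [326. 299.] mid [ 0.5078 -0.2366  0.008 ] ang 11.9 len 0.1139 br 203.66666666666666 154.66666666666666
px [375. 277.] mid [ 0.6233 -0.2294  0.008 ] ang -18.5 len 0.1123 br 202.0 152.66666666666666
px [312. 265.] mid [ 0.51   -0.1517  0.008 ] ang -156.7 len 0.1118 br 155.0 209.33333333333334
px [402. 219.] mid [ 0.757  -0.1151  0.008 ] ang 158.6 len 0.0604 br 33.333333333333336 107.0
px [384. 227.] mid [ 0.5058 -0.2375  0.008 ] ang 10.0 len 0.1098 br 157.66666666666666 241.33333333333334
px [348. 225.] mid [ 0.5076 -0.1524  0.008 ] ang -154.3 len 0.1107 br 243.0 161.33333333333334
px [381. 178.] mid [ 0.623  -0.2298  0.008 ] ang -20.5 len 0.1107 br 241.0 155.33333333333334
turn [0.   0.   1.33] then shift [-6.47 12.7   9.23]
```

View pics/c8.png

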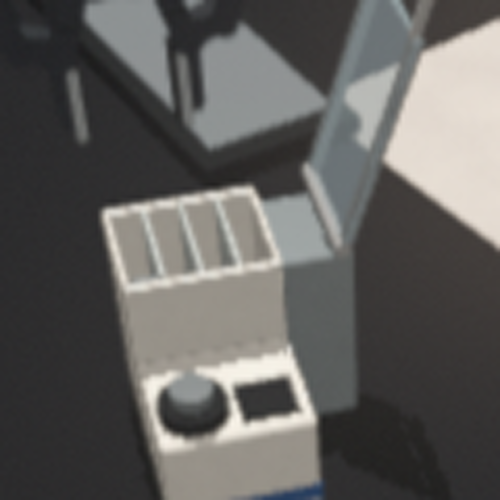

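The first tube has gone out of sight down its slot (crop (130,250)). The far tube has been knocked to (0.623,-0.230) at -20°. Next is the middle tube at (348,226).

Request:
{"fn": "jog_arm", "kwargs": {
  "plan": [
    [0, 0, 0, 0, 0, -0.18, 0],
    [0, 0, 0, 0, 0, -0.18, 0],
    [0, 0, 0, 0, 0, -0.18, 0],
    [0, 0, 0, 0, 0, -0.18, 0],
    [0, 0, 0, 0, 0, -0.18, 0],
    [0, 0, 0, 0, 0, -0.18, 0],
    [0, 0, 0, 0, 0, -0.18, 0],
    [0, 0, 0, 0, 0, -0.18, 0]
  ]
}}

```text
t: 19.9
tool_pos: [0.4837, 0.1177, 0.2843]
tool_rot: [-0.82, -3.033, -0.001]
contact_force: [-1.2, -0.4, -0.1]
opening: 0.0427
grip_force: 0.0
```

Request:
{"fn": "jog_arm", "kwargs": {
  "plan": [
    [0, 0, 0, 0, 0, -0.18, 0],
    [0, 0, 0, 0, 0, -0.18, 0],
    [0, 0, 0, 0, 0, -0.18, 0],
    [0, 0, 0, 0, 0, -0.18, 0],
    [0, 0, 0, 0, 0, -0.18, 0],
    [0, 0, 0, 0, 0, -0.18, 0],
    [0, 0, 0, 0, 0, -0.16, 0]
  ]
}}

```text
t: 20.6
tool_pos: [0.4837, 0.1177, 0.2843]
tool_rot: [-0.693, 3.064, 0.001]
contact_force: [-0.9, -0.4, -0.6]
opening: 0.043
grip_force: 0.0
```

Run:
```python
from h import *
st(); pick((.509,-.152),-155.2,.08)
```

```text
t 20.6 q [ 0.09 -0.28  1.83  0.    1.59 -1.93] pos [0.4837 0.1177 0.2843] x [-0.9  -0.43 -0.  ] y [-0.43  0.9   0.  ] z [ 0.  0. -1.] F [-0.9 -0.4 -0.6] op 0.043 gf 0.0
turn [0.   0.   0.02] then shift [  6.51 -12.77  10.21]
```

Request:
{"fn": "jog_arm", "kwargs": {
  "plan": [
    [0.5, -1, 0.7, 0, 0, 0.02, 0],
    [0.5, -1, 0.7, 0, 0, 0, 0],
    [0.5, -1, 0.8, 0, 0, 0, 0],
    [0.5, -1, 0.8, 0, 0, 0, 0],
    [0.5, -1, 0.8, 0, 0, 0, 0],
    [0.5, -1, 0.8, 0, 0, 0, 0],
    [0.5, -1, 0.8, 0, 0, 0, 0],
    [0.5, -1, 0.8, 0, 0, 0, 0]
  ]
}}

```text
t: 21.4
tool_pos: [0.4772, -0.062, 0.1598]
tool_rot: [-0.661, 3.07, 0.0]
contact_force: [0.0, -0.3, -0.5]
opening: 0.0428
grip_force: 0.0
```

Request:
{"fn": "jog_arm", "kwargs": {
  "plan": [
    [0.5, -1, 0.8, 0, 0, 0, 0],
    [0.5, -1, 0.8, 0, 0, 0, 0],
    [0.5, -1, 0.8, 0, 0, 0, 0],
    [0.5, -1, 0.8, 0, 0, 0, 0],
    [0.5, -0.75, 0.8, 0, 0, 0, 0],
    [0, 0, 0, 0, 0, 0, 0]
  ]
}}

```text
t: 22.0
tool_pos: [0.4691, -0.1691, 0.0779]
tool_rot: [0.656, -3.069, -0.004]
contact_force: [-0.5, 0.9, -0.1]
opening: 0.0428
grip_force: 0.0
```

Run:
```python
from h import *
st(); pick((.509,-.152),-155.2,.006)
```

```text
t 22.0 q [-0.5  -0.1   2.03  0.    1.21 -2.49] pos [ 0.4691 -0.1691  0.0779] x [-0.91 -0.41  0.  ] y [-0.41  0.91  0.  ] z [-0.  0. -1.] F [-0.5  0.9 -0.1] op 0.0428 gf 0.0
turn [ 0.   -0.   -0.01] then shift [-0.17 -0.06  3.59]
```

Request:
{"fn": "jog_arm", "kwargs": {
  "plan": [
    [-0.15, 0, 0.8, 0, 0, 0, 0],
    [0, 0, 0.8, 0, 0, 0, 0],
    [0, 0, 0.8, 0, 0, 0, 0],
    [0, 0, 0.7, 0, 0, 0, 0],
    [0, 0, 0.4, 0, 0, 0, 0],
    [0, 0, 0.05, 0, 0, 0, 0],
    [0, 0, 0, 0, 0, 0, 0]
  ]
}}

```text
t: 22.7
tool_pos: [0.4737, -0.1672, 0.0092]
tool_rot: [-0.662, 3.071, -0.0]
contact_force: [0.5, -0.7, -0.7]
opening: 0.0428
grip_force: 0.0
```

Request:
{"fn": "jog_arm", "kwargs": {
  "plan": [
    [0, 0, 0, 0, 0, 0, -1],
    [0, 0, 0, 0, 0, 0, -1],
    [0, 0, 0, 0, 0, 0, -1],
    [0, 0, 0, 0, 0, 0, -1],
    [0, 0, -0.5, 0, 0, 0, -1],
    [0, 0, -1, 0, 0, 0, -1],
    [0, 0, -1, 0, 0, 0, -1],
    [0, 0, -1, 0, 0, 0, -1]
  ]
}}

```text
t: 23.5
tool_pos: [0.473, -0.1671, 0.0797]
tool_rot: [0.662, -3.071, -0.001]
contact_force: [-0.1, -0.3, -0.3]
opening: 0.0142
grip_force: 44.8
```

Run:
```python
from h import *
st(); im,d=grab("side","s9")
go(W(-.0115,.0,.13),rot(D,X))
cv2.imwrite("pics/c9.png",im[180:340,260:420][...,::-1].repeat(3,0).repeat(3,1))
```

```text
t 23.5 q [-0.49 -0.1   2.03 -0.    1.21 -2.48] pos [ 0.473  -0.1671  0.0797] x [-0.91 -0.41  0.  ] y [-0.41  0.91  0.  ] z [-0.  0. -1.] F [-0.1 -0.3 -0.3] op 0.0142 gf 44.8
turn [0.   0.01 2.66] then shift [19.55  0.12 -9.07]
```

View pics/c9.png

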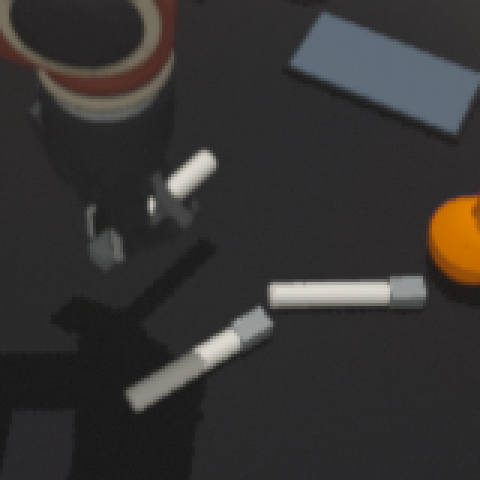

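Run:
```python
from h import *
o=ctrl.get_obs(); Rm=R.from_rotvec(o["tool_rot"]).as_matrix(); f=lambda p:((proj("side",p)-[260,180])*3).round()
T=o["tool_pos"]
print("tcp",f(T),"base",f(T-.095*Rm[:,0]),"cap end",f(T+.015*Rm[:,0]),"fingers",f(T+.015*Rm[:,1]),f(T-.015*Rm[:,1]))
```

```text
tcp [117. 233.] base [215. 148.] cap end [101. 247.] fingers [102. 219.] [133. 247.]
```

Request:
{"fn": "jog_arm", "kwargs": {
  "plan": [
    [0, 0, -1, 0, 0, 0.18, -1],
    [0, 0, -1, 0, 0, 0.18, -1],
    [0, 0, -1, 0, 0, 0.18, -1],
    [0, 0, -1, 0, 0, 0.18, -1],
    [0, 0, -1, 0, 0, 0.18, -1],
    [0, 0, -1, 0, 0, 0.18, -1],
    [0, 0, -1, 0, 0, 0.18, -1],
    [0, 0, -1, 0, 0, 0.18, -1]
  ]
}}

```text
t: 24.35
tool_pos: [0.473, -0.167, 0.2391]
tool_rot: [-1.095, -2.944, -0.0]
contact_force: [0.8, -0.6, 0.0]
opening: 0.014
grip_force: 44.8
```

Request:
{"fn": "jog_arm", "kwargs": {
  "plan": [
    [0, 0, -1, 0, 0, 0.18, -1],
    [0, 0, -1, 0, 0, 0.18, -1],
    [0, 0, 0, 0, 0, 0.18, -1],
    [0, 0, 0, 0, 0, 0.18, -1],
    [0, 0, 0, 0, 0, 0.18, -1],
    [0, 0, 0, 0, 0, 0.18, -1],
    [0, 0, 0, 0, 0, 0.14, -1],
    [1, 0, 0, 0, 0, 0, -1]
  ]
}}

```text
t: 25.15
tool_pos: [0.4748, -0.1482, 0.2782]
tool_rot: [-2.327, -2.109, 0.001]
contact_force: [0.5, 0.0, -0.1]
opening: 0.014
grip_force: 44.8
```

Request:
{"fn": "jog_arm", "kwargs": {
  "plan": [
    [1, 0, 0, 0, 0, 0, -1],
    [1, 0, 0, 0, 0, 0, -1],
    [1, 0, 0, 0, 0, 0, -1],
    [1, 0, 0, 0, 0, 0, -1],
    [1, 0, 0, 0, 0, 0, -1],
    [1, 0, 0, 0, 0, 0, -1],
    [1, 0, 0, 0, 0, 0, -1],
    [1, 0, 0, 0, 0, 0, -1]
  ]
}}

```text
t: 25.95
tool_pos: [0.49, 0.0128, 0.2783]
tool_rot: [-2.323, -2.114, 0.001]
contact_force: [0.3, 0.2, -0.9]
opening: 0.0142
grip_force: 44.8
```

Request:
{"fn": "jog_arm", "kwargs": {
  "plan": [
    [1, 0, 0, 0, 0.18, 0, -1],
    [0, 0, 0, 0, 0.18, 0, -1],
    [0, 0, 0, 0, 0.18, 0, -1],
    [0, 0, 0, 0, 0.18, 0, -1],
    [0, 0, 0, 0, 0.18, 0, -1],
    [0, 0, 0, 0, 0.1, 0, -1],
    [0, 0, 0, 0, 0, 0, -1]
  ]
}}

```text
t: 26.65
tool_pos: [0.4913, 0.0308, 0.2762]
tool_rot: [-1.855, -1.68, -0.765]
contact_force: [-0.1, 0.2, -0.2]
opening: 0.0139
grip_force: 44.8
```

Run:
```python
from h import *
st(); ins(-.0115,.09,g=-.001,L=.094)
```

```text
t 26.65 q [-0.49 -0.22  1.93  0.73  1.74 -0.38] pos [0.4913 0.0308 0.2762] x [0.07 0.7  0.71] y [ 1.   -0.1  -0.01] z [ 0.06  0.71 -0.71] F [-0.1  0.2 -0.2] op 0.0139 gf 44.8
tgt [0.526  0.3226 0.2208]
turn [-0.01 -0.   -0.  ] then shift [ 8.43  0.3  12.35]
```

Request:
{"fn": "jog_arm", "kwargs": {
  "plan": [
    [0.65, 0, 0.95, 0, 0, 0, -1],
    [0.65, 0, 0.95, 0, 0, 0, -1],
    [0.65, 0, 0.95, 0, 0, 0, -1],
    [0.65, 0, 0.95, 0, 0, 0, -1],
    [0.65, 0, 0.95, 0, 0, 0, -1],
    [0.65, 0.1, 0.95, 0, 0, 0, -1],
    [0.65, 0.1, 0.95, 0, 0, 0, -1],
    [0.65, 0.1, 0.95, 0, 0, 0, -1]
  ]
}}

```text
t: 27.45
tool_pos: [0.515, 0.2131, 0.2454]
tool_rot: [-1.853, -1.69, -0.767]
contact_force: [0.3, 0.6, -0.3]
opening: 0.014
grip_force: 44.8
```

Request:
{"fn": "jog_arm", "kwargs": {
  "plan": [
    [0.65, 0, 0.95, 0, 0, 0, -1],
    [0.65, 0, 0.95, 0, 0, 0, -1],
    [0.65, 0, 0.95, 0, 0, 0, -1],
    [0.65, 0, 0.95, 0, 0, 0, -1],
    [0.6, 0, 0.95, 0, 0, 0, -1],
    [0, 0, 0, 0, 0, 0, -1],
    [0, 0, 0, 0, 0, 0, -1]
  ]
}}

```text
t: 28.15
tool_pos: [0.5251, 0.3242, 0.2234]
tool_rot: [-1.852, -1.689, -0.767]
contact_force: [-0.4, -0.3, 0.2]
opening: 0.014
grip_force: 44.8
```

Run:
```python
from h import *
st(); ins(-.0115,.09,g=-.001,L=.094)
im,d=grab("side","s10")
o=ctrl.get_obs(); Rm=R.from_rotvec(o["tool_rot"]).as_matrix(); b=proj("side",o["tool_pos"]-.094*Rm[:,0]); print(b)
# white barrel pixels near the predicted base
x,y=b.round().astype(int); print(im[y-4:y+6:2,x-8:x+9].mean(2).astype(int))
```

```text
t 28.15 q [ 0.1  -0.12  1.94  0.81  1.26 -0.04] pos [0.5251 0.3242 0.2234] x [0.06 0.7  0.71] y [ 1.   -0.09  0.  ] z [ 0.07  0.7  -0.71] F [-0.4 -0.3  0.2] op 0.014 gf 44.8
tgt [0.526  0.3226 0.2208]
turn [-0.    0.    0.01] then shift [-0.14  0.05  0.04]
[257.17414352 101.41895936]
[[ 47  48  46  58 102 161 179 183 176 136 107  59  42  38  36  37  41]
 [ 47  48  47  50  85 150 172 181 180 156 120  76  52  49  42  37  36]
 [ 47  46  46  48  60 104 142 145 137 121  94  70  51  49  48  47  39]
 [ 48  47  47  48  49  51  53  52  51  52  49  48  47  49  49  49  48]
 [ 47  48  47  47  47  48  47  48  49  48  48  48  49  48  50  49  51]]
```

Request:
{"fn": "jog_arm", "kwargs": {
  "plan": [
    [-0.6, 0.05, 0.04, 0, 0, 0, -1],
    [-0.6, 0, 0, 0, 0, 0, -1],
    [-0.6, 0, 0, 0, 0, 0, -1],
    [-0.6, 0, 0, 0, 0, 0, -1],
    [-0.6, 0, 0, 0, 0, 0, -1],
    [-0.6, 0, 0, 0, 0, 0, -1],
    [-0.6, 0, 0, 0, 0, 0, -1],
    [-0.4, 0, 0, 0, 0, 0, -1]
  ]
}}

```text
t: 29.0
tool_pos: [0.5203, 0.2583, 0.1563]
tool_rot: [-1.854, -1.686, -0.767]
contact_force: [0.5, -0.4, -0.2]
opening: 0.014
grip_force: 44.8
```

Request:
{"fn": "jog_arm", "kwargs": {
  "plan": [
    [0, 0, 0, 0, 0, 0, -1],
    [0, 0, 0, 0, 0, 0, -1]
  ]
}}

```text
t: 29.2
tool_pos: [0.5207, 0.2592, 0.1575]
tool_rot: [-1.853, -1.686, -0.768]
contact_force: [0.5, 0.0, 0.1]
opening: 0.0142
grip_force: 44.8
```

Run:
```python
from h import *
st(); ins(-.0115,.0,g=-.001,L=.094)
```

```text
t 29.2 q [-0.02 -0.08  2.02  0.83  1.27 -0.22] pos [0.5207 0.2592 0.1575] x [0.07 0.7  0.71] y [ 1.   -0.09  0.  ] z [ 0.07  0.7  -0.71] F [0.5 0.  0.1] op 0.0142 gf 44.8
tgt [0.5197 0.2593 0.1572]
turn [-0. -0.  0.] then shift [-0.01 -0.05  0.01]
```

Request:
{"fn": "jog_arm", "kwargs": {
  "plan": [
    [0, 0, 0, 0, 0, 0, -0.2],
    [0, 0, 0, 0, 0, 0, -0.2],
    [0, 0, 0, 0, 0, 0, -0.2],
    [0, 0, 0, 0, 0, 0, -0.2],
    [0, 0, -0.5, 0, 0, 0, -0.2],
    [0, 0, -1, 0, 0, 0, -0.2],
    [0, 0, -1, 0, 0, 0, -0.2],
    [0, 0, -1, 0, 0, 0, -0.2]
  ]
}}

```text
t: 30.0
tool_pos: [0.5158, 0.2091, 0.208]
tool_rot: [-1.853, -1.687, -0.768]
contact_force: [0.1, -0.1, 0.8]
opening: 0.0341
grip_force: 0.0
```

Request:
{"fn": "jog_arm", "kwargs": {
  "plan": [
    [0, 0, -1, 0, -0.18, 0, 0],
    [0, 0, -1, 0, -0.18, 0, 0],
    [0, 0, -1, 0, -0.18, 0, 0],
    [0, 0, -1, 0, -0.18, 0, 0],
    [0, 0, -0.7, 0, -0.18, 0, 0],
    [-0.6, 0, 0, 0, -0.1, 0, 0],
    [-1, 0, 0, 0, 0, 0, 0],
    [-1, 0, 0, 0, 0, 0, 0]
  ]
}}

```text
t: 30.8
tool_pos: [0.5066, 0.1125, 0.2868]
tool_rot: [2.321, 2.116, 0.001]
contact_force: [0.4, -0.0, 0.7]
opening: 0.0433
grip_force: 0.0
```

Request:
{"fn": "jog_arm", "kwargs": {
  "plan": [
    [-1, 0, 0, 0, 0, 0, 0],
    [-1, 0, 0, 0, 0, 0, 0],
    [-1, 0, 0, 0, 0, 0, 0],
    [-1, 0, 0, 0, 0, 0, 0],
    [-1, 0, 0, 0, 0, 0, 0],
    [-1, 0, 0, 0, 0, 0, 0],
    [-1, 0, 0, 0, 0, 0, 0],
    [-1, 0, 0, 0, 0, 0, 0]
  ]
}}

```text
t: 31.6
tool_pos: [0.4914, -0.0479, 0.2867]
tool_rot: [2.324, 2.114, 0.001]
contact_force: [0.7, 0.3, -0.1]
opening: 0.0425
grip_force: 0.0
```

Request:
{"fn": "jog_arm", "kwargs": {
  "plan": [
    [0, 0, 0.5, 0, 0, 0.18, 0],
    [0, 0, 0.5, 0, 0, 0.18, 0],
    [0, 0, 0.5, 0, 0, 0.18, 0],
    [0, 0, 0.5, 0, 0, 0.18, 0],
    [0, 0, 0.5, 0, 0, 0.18, 0],
    [0, 0, 0.5, 0, 0, 0.18, 0],
    [0, 0, 0.5, 0, 0, 0.18, 0],
    [0, 0, 0.5, 0, 0, 0.18, 0]
  ]
}}

```text
t: 32.4
tool_pos: [0.4916, -0.0472, 0.2062]
tool_rot: [3.096, 0.53, 0.001]
contact_force: [-0.5, 0.5, -0.2]
opening: 0.0425
grip_force: 0.0
```

Run:
```python
from h import *
from tubes import tubes
st()
im,d=grab("side"); tubes(im,"side",roi=(280,215,420,345))
im2,d=grab("top","t11"); tubes(im2,roi=(290,150,450,280))
a=cv2.resize(im2[160:265,130:260],None,fx=4.5,fy=4.5,interpolation=cv2.INTER_CUBIC)
cv2.imwrite("pics/c11.png",a[...,::-1])
pick((.507,-.237),10.5,.08)
```

```text
t 32.4 q [-0.25 -0.25  1.94  0.    1.46  0.99] pos [ 0.4916 -0.0472  0.2062] x [0.94 0.33 0.  ] y [ 0.33 -0.94  0.  ] z [ 0.  0. -1.] F [-0.5  0.5 -0.2] op 0.0425 gf 0.0
px [326. 299.] mid [ 0.508 -0.237  0.008] ang -167.2 len 0.1139 br 139.0 154.66666666666666
px [375. 277.] mid [ 0.6233 -0.2294  0.008 ] ang -18.5 len 0.1123 br 201.66666666666666 152.0
px [402. 219.] mid [ 0.757  -0.1151  0.008 ] ang 158.6 len 0.0604 br 34.0 108.33333333333333
px [384. 227.] mid [ 0.506  -0.2375  0.008 ] ang -170.0 len 0.1095 br 157.66666666666666 131.66666666666666
px [381. 178.] mid [ 0.623  -0.2298  0.008 ] ang -20.5 len 0.1107 br 241.0 155.33333333333334
turn [-0.    0.    0.21] then shift [1.07 9.49 6.24]
```

View pics/c11.png

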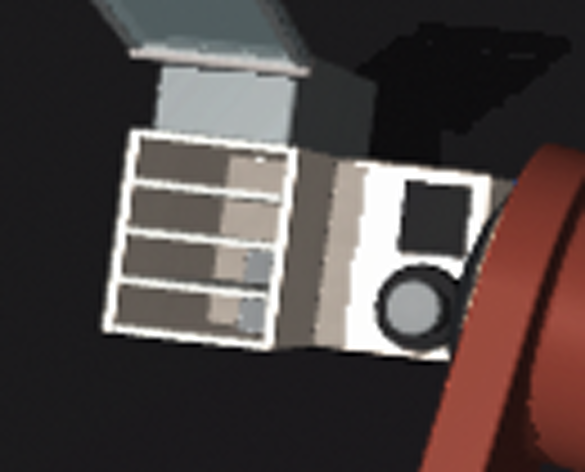

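Two square grey caps sit down in the two slots nearest the bar side, at crop (255,265) and (252,312). Next is the tube at (384,227); its ends read dark only because of the arm's shadow.

Request:
{"fn": "jog_arm", "kwargs": {
  "plan": [
    [0, 0, 0, 0, 0, 0.1, 0],
    [0, 0, 0, 0, 0, 0.1, 0],
    [0.1, 0.95, 0.6, 0, 0, 0, 0],
    [0.1, 0.95, 0.6, 0, 0, 0, 0],
    [0.1, 0.95, 0.6, 0, 0, 0, 0],
    [0.1, 0.95, 0.6, 0, 0, 0, 0],
    [0.1, 0.95, 0.6, 0, 0, 0, 0],
    [0.1, 0.95, 0.6, 0, 0, 0, 0]
  ]
}}

```text
t: 33.3
tool_pos: [0.5255, -0.1577, 0.1347]
tool_rot: [3.127, 0.301, 0.002]
contact_force: [1.0, -0.4, 0.4]
opening: 0.0428
grip_force: 0.0
```

Request:
{"fn": "jog_arm", "kwargs": {
  "plan": [
    [0.1, 0.95, 0.6, 0, 0, 0, 0],
    [0.1, 0.95, 0.6, 0, 0, 0, 0],
    [0.1, 0.95, 0.6, 0, 0, 0, 0],
    [0.1, 0.95, 0.6, 0, 0, 0, 0],
    [0, 0, 0.2, 0, 0, 0, 0],
    [0, 0, 0, 0, 0, 0, 0]
  ]
}}

```text
t: 33.9
tool_pos: [0.5467, -0.2297, 0.0818]
tool_rot: [-3.126, -0.297, 0.001]
contact_force: [0.0, -0.3, -0.4]
opening: 0.0426
grip_force: 0.0
```

Run:
```python
from h import *
st(); pick((.507,-.237),10.5,.0075)
```

```text
t 33.9 q [-0.52  0.12  1.81  0.    1.22  0.86] pos [ 0.5467 -0.2297  0.0818] x [ 0.98  0.19 -0.  ] y [ 0.19 -0.98 -0.  ] z [-0.  0. -1.] F [ 0.  -0.3 -0.4] op 0.0426 gf 0.0
turn [-0.    0.    0.01] then shift [-0.02 -0.    3.72]
```

Request:
{"fn": "jog_arm", "kwargs": {
  "plan": [
    [-0.3, 0, 0.8, 0, 0, 0, -0.2],
    [0, 0, 0.8, 0, 0, 0, -0.2],
    [0, 0, 0.8, 0, 0, 0, -0.2],
    [0, 0, 0.8, 0, 0, 0, -0.2],
    [0, 0, 0.4, 0, 0, 0, -0.2],
    [0, 0, 0.1, 0, 0, 0, -0.2],
    [0, 0, 0, 0, 0, 0, -0.2]
  ]
}}

```text
t: 34.6
tool_pos: [0.5411, -0.2308, 0.0076]
tool_rot: [-3.127, -0.296, 0.001]
contact_force: [-1.6, -1.0, -0.5]
opening: 0.0341
grip_force: 0.0
```

Request:
{"fn": "jog_arm", "kwargs": {
  "plan": [
    [0, 0, 0, 0, 0, 0, -1],
    [0, 0, 0, 0, 0, 0, -1],
    [0, 0, 0, 0, 0, 0, -1],
    [0, 0, 0, 0, 0, 0, -1],
    [0, 0, -0.5, 0, 0, 0, -1],
    [0, 0, -1, 0, 0, 0, -1],
    [0, 0, -1, 0, 0, 0, -1],
    [0, 0, -1, 0, 0, 0, -1]
  ]
}}

```text
t: 35.4
tool_pos: [0.5409, -0.2307, 0.079]
tool_rot: [-3.127, -0.296, 0.001]
contact_force: [0.0, -0.4, -1.1]
opening: 0.0147
grip_force: 44.8
```

Request:
{"fn": "jog_arm", "kwargs": {
  "plan": [
    [0, 0, -1, 0, 0, -0.18, -1],
    [0, 0, -1, 0, 0, -0.18, -1],
    [0, 0, -1, 0, 0, -0.18, -1],
    [0, 0, -1, 0, 0, -0.18, -1],
    [0, 0, -1, 0, 0, -0.18, -1],
    [0, 0, -1, 0, 0, -0.18, -1],
    [0, 0, -1, 0, 0, -0.18, -1],
    [0, 0, -1, 0, 0, -0.18, -1]
  ]
}}

```text
t: 36.2
tool_pos: [0.5408, -0.2306, 0.2391]
tool_rot: [-2.476, -1.933, 0.0]
contact_force: [0.9, 0.5, 0.0]
opening: 0.0142
grip_force: 44.8
```

Run:
```python
from h import *
from tubes import tubes
st(); go(W(.0115,-.15,.14),rot(D,X))
im,d=grab("side"); tubes(im,"side",roi=(280,215,420,345))
```

```text
t 36.2 q [-0.53 -0.04  1.69 -0.    1.49 -0.28] pos [ 0.5408 -0.2306  0.2391] x [0.24 0.97 0.  ] y [ 0.97 -0.24 -0.  ] z [-0.  0. -1.] F [0.9 0.5 0. ] op 0.0142 gf 44.8
turn [-0.   -0.   -0.19] then shift [14.84 -2.29 -1.79]
px [402. 219.] mid [ 0.757  -0.1151  0.008 ] ang 158.6 len 0.0604 br 34.666666666666664 109.0
```

Request:
{"fn": "jog_arm", "kwargs": {
  "plan": [
    [0, 0, -1, 0, 0, -0.18, -1],
    [1, -0.15, -0.8, 0, 0, 0, -1],
    [1, -0.15, 0, 0, 0, 0, -1],
    [1, -0.15, 0, 0, 0, 0, -1],
    [1, -0.15, 0, 0, 0, 0, -1],
    [1, -0.15, 0, 0, 0, 0, -1],
    [1, -0.15, 0, 0, 0, 0, -1],
    [1, -0.15, 0, 0, 0, 0, -1]
  ]
}}

```text
t: 37.05
tool_pos: [0.535, -0.0874, 0.274]
tool_rot: [-2.343, -2.092, -0.0]
contact_force: [1.1, -0.2, -1.5]
opening: 0.014
grip_force: 44.8
```

Request:
{"fn": "jog_arm", "kwargs": {
  "plan": [
    [1, -0.15, 0, 0, 0, 0, -1],
    [1, -0.15, 0, 0, 0, 0, -1],
    [1, -0.15, 0, 0, 0, 0, -1],
    [1, -0.15, 0, 0, 0, 0, -1],
    [1, -0.15, 0, 0, 0, 0, -1],
    [1, -0.15, 0, 0, 0, 0, -1],
    [1, -0.15, 0, 0, 0, 0, -1],
    [1, -0.15, 0, 0, 0, 0, -1]
  ]
}}

```text
t: 37.85
tool_pos: [0.5284, 0.0741, 0.2739]
tool_rot: [-2.343, -2.092, 0.0]
contact_force: [-0.0, 0.7, -0.3]
opening: 0.0143
grip_force: 44.8
```

Request:
{"fn": "jog_arm", "kwargs": {
  "plan": [
    [0, 0, 0, 0, 0.18, 0, -1],
    [0, 0, 0, 0, 0.18, 0, -1],
    [0, 0, 0, 0, 0.18, 0, -1],
    [0, 0, 0, 0, 0.18, 0, -1],
    [0, 0, 0, 0, 0.18, 0, -1],
    [0, 0, 0, 0, 0.1, 0, -1],
    [0, 0, 0, 0, 0, 0, -1]
  ]
}}

```text
t: 38.55
tool_pos: [0.528, 0.0719, 0.2717]
tool_rot: [-1.872, -1.665, -0.769]
contact_force: [0.9, -0.2, -0.9]
opening: 0.0142
grip_force: 44.8
```

Run:
```python
from h import *
st(); ins(.0115,.09,g=0,L=.0895)
```

```text
t 38.55 q [-0.38 -0.17  1.89  0.75  1.65 -0.3 ] pos [0.528  0.0719 0.2717] x [0.09 0.7  0.71] y [ 0.99 -0.11 -0.01] z [ 0.08  0.7  -0.71] F [ 0.9 -0.2 -0.9] op 0.0142 gf 44.8
tgt [0.5486 0.3179 0.2169]
turn [ 0.01 -0.   -0.02] then shift [ 6.79 -0.17 10.66]
```

Request:
{"fn": "jog_arm", "kwargs": {
  "plan": [
    [0.6, 0, 0.95, 0.01, 0, -0.02, -1],
    [0.6, 0, 0.95, 0, 0, 0, -1],
    [0.6, 0, 0.95, 0, 0, 0, -1],
    [0.6, 0, 0.95, 0, 0, 0, -1],
    [0.6, 0, 0.95, 0, 0, 0, -1],
    [0.6, -0.1, 0.95, 0, 0, 0, -1],
    [0.6, -0.1, 0.95, 0, 0, 0, -1],
    [0.6, 0, 0.95, 0, 0, 0, -1]
  ]
}}

```text
t: 39.35
tool_pos: [0.5414, 0.2494, 0.2352]
tool_rot: [-1.853, -1.692, -0.771]
contact_force: [0.3, 0.2, -0.4]
opening: 0.0141
grip_force: 44.8
```

Request:
{"fn": "jog_arm", "kwargs": {
  "plan": [
    [0.6, 0, 0.95, 0, 0, 0, -1],
    [0.6, 0, 0.95, 0, 0, 0, -1],
    [0.6, 0, 0.95, 0, 0, 0, -1],
    [0.1, 0, 0.1, 0, 0, 0, -1],
    [0, 0, 0, 0, 0, 0, -1],
    [0, 0, 0, 0, 0, 0, -1]
  ]
}}

```text
t: 39.95
tool_pos: [0.5485, 0.3156, 0.2203]
tool_rot: [-1.852, -1.692, -0.773]
contact_force: [-0.2, 0.2, -0.5]
opening: 0.014
grip_force: 44.8
```

```bash
cat >> h.py <<'E'
def basechk(L):
    im,d=grab("side"); o=ctrl.get_obs(); Rm=R.from_rotvec(o["tool_rot"]).as_matrix(); b=proj("side",o["tool_pos"]-L*Rm[:,0]); print(b)
    x,y=b.round().astype(int); print(im[y-4:y+6:2,x-8:x+9].mean(2).astype(int))
E
python3 - <<'E'
from h import *
st(); ins(.0115,.09,g=0,L=.0895); basechk(.0895)
E
```

```text
t 39.95 q [ 0.08 -0.07  1.89  0.82  1.26 -0.06] pos [0.5485 0.3156 0.2203] x [0.06 0.7  0.71] y [ 1.   -0.09  0.01] z [ 0.07  0.7  -0.71] F [-0.2  0.2 -0.5] op 0.014 gf 44.8
tgt [0.5486 0.3179 0.2169]
turn [0.   0.   0.01] then shift [-0.03 -0.01  0.2 ]
[266.81730279 100.6246466 ]
[[ 48  48  47  80 148 172 181 184 171 125  75  56  54  54  53  53  54]
 [ 48  48  50  62 112 164 180 183 174 134  99  59  52  50  48  46  44]
 [ 49  50  48  55  86 139 153 149 141 118  89  49  39  39  40  41  40]
 [ 48  49  50  49  51  59  61  58  49  43  41  40  38  40  40  40  42]
 [ 49  49  50  49  49  49  50  52  55  54  57  64  62  74 118 142 173]]
```

Request:
{"fn": "jog_arm", "kwargs": {
  "plan": [
    [0, 0.08, 0.15, 0, 0, 0.01, -1],
    [-0.6, 0, 0, 0, 0, 0, -1],
    [-0.6, 0, 0, 0, 0, 0, -1],
    [-0.4, 0, 0, 0, 0, 0, -1],
    [-0.4, 0, 0, 0, 0, 0, -1],
    [0, 0, 0, 0, 0, 0, -1]
  ]
}}

```text
t: 40.6
tool_pos: [0.5471, 0.2883, 0.1875]
tool_rot: [-1.859, -1.681, -0.767]
contact_force: [-0.6, 0.0, -0.4]
opening: 0.0144
grip_force: 44.8
```

Request:
{"fn": "jog_arm", "kwargs": {
  "plan": [
    [-0.5, 0, 0, 0, 0, 0, -1],
    [-0.5, 0, 0, 0, 0, 0, -1],
    [-0.5, 0, 0, 0, 0, 0, -1],
    [-0.5, 0, 0, 0, 0, 0, -1],
    [-0.45, 0, 0, 0, 0, 0, -1],
    [0, 0, 0, 0, 0, 0, -1],
    [0, 0, 0, 0, 0, 0, -1]
  ]
}}

```text
t: 41.3
tool_pos: [0.5442, 0.2547, 0.1544]
tool_rot: [-1.858, -1.682, -0.769]
contact_force: [-0.1, -0.9, -0.3]
opening: 0.0144
grip_force: 44.8
```

Run:
```python
from h import *
st(); ins(.0115,.0,g=0,L=.0895)
im,d=grab("side","s12")
cv2.imwrite("pics/c12.png",cv2.resize(im[60:180,220:340],(500,500),interpolation=cv2.INTER_CUBIC)[...,::-1])
```

```text
t 41.3 q [-0.03 -0.02  1.97  0.83  1.26 -0.23] pos [0.5442 0.2547 0.1544] x [0.07 0.7  0.71] y [ 1.  -0.1 -0. ] z [ 0.07  0.7  -0.71] F [-0.1 -0.9 -0.3] op 0.0144 gf 44.8
tgt [0.5424 0.2546 0.1533]
turn [ 0. -0. -0.] then shift [-0.05 -0.09  0.03]
```

View pics/c12.png

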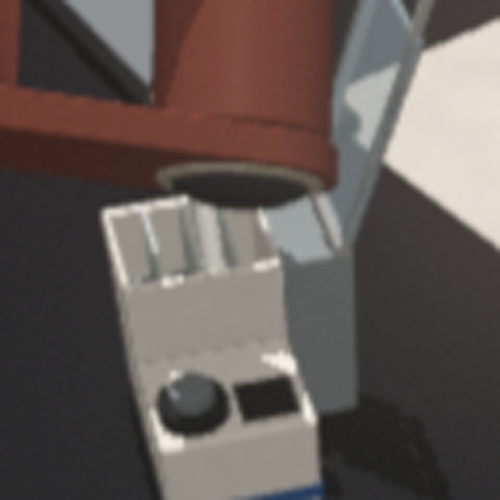

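The third tube is in its slot at crop (208,240), with no force. Releasing, then fetching the last tube.

Request:
{"fn": "jog_arm", "kwargs": {
  "plan": [
    [0, 0, 0, 0, 0, 0, -0.2],
    [0, 0, 0, 0, 0, 0, -0.2],
    [0, 0, 0, 0, 0, 0, -0.2],
    [0, 0, 0, 0, 0, 0, -0.2],
    [0, 0, -0.5, 0, 0, 0, -0.2],
    [0, 0, -1, 0, 0, 0, -0.2],
    [0, 0, -1, 0, 0, 0, -0.2],
    [0, 0, -1, 0, 0, 0, -0.2]
  ]
}}

```text
t: 42.15
tool_pos: [0.5392, 0.2047, 0.2051]
tool_rot: [-1.857, -1.683, -0.77]
contact_force: [0.9, -0.7, -0.9]
opening: 0.0342
grip_force: 0.0
```

Request:
{"fn": "jog_arm", "kwargs": {
  "plan": [
    [0, 0, -1, 0, -0.18, 0, 0],
    [0, 0, -1, 0, -0.18, 0, 0],
    [0, 0, -1, 0, -0.18, 0, 0],
    [0, 0, -1, 0, -0.18, 0, 0],
    [0, 0, -0.7, 0, -0.18, 0, 0],
    [-0.6, 0, 0, 0, -0.1, 0, 0],
    [-1, 0, 0, 0, 0, 0, 0],
    [-1, 0, 0, 0, 0, 0, 0]
  ]
}}

```text
t: 42.95
tool_pos: [0.5295, 0.1083, 0.2839]
tool_rot: [2.326, 2.111, 0.001]
contact_force: [-0.6, -0.6, -0.3]
opening: 0.0426
grip_force: 0.0
```

Request:
{"fn": "jog_arm", "kwargs": {
  "plan": [
    [-1, 0, 0, 0, 0, 0, 0],
    [-1, 0, 0, 0, 0, 0, 0],
    [-1, 0, 0, 0, 0, 0, 0],
    [-1, 0, 0, 0, 0, 0, 0],
    [-1, 0, 0, 0, 0, 0, 0],
    [-1, 0, 0, 0, 0, 0, 0],
    [-1, 0, 0, 0, 0, 0, 0],
    [-1, 0, 0, 0, 0, 0, 0]
  ]
}}

```text
t: 43.75
tool_pos: [0.5136, -0.0522, 0.2837]
tool_rot: [2.329, 2.108, 0.0]
contact_force: [1.2, -0.7, 0.6]
opening: 0.0424
grip_force: 0.0
```

Request:
{"fn": "jog_arm", "kwargs": {
  "plan": [
    [0, 0, 0.5, 0, 0, 0.18, 0],
    [0, 0, 0.5, 0, 0, 0.18, 0],
    [0, 0, 0.5, 0, 0, 0.18, 0],
    [0, 0, 0.5, 0, 0, 0.18, 0],
    [0, 0, 0.5, 0, 0, 0.18, 0],
    [0, 0, 0.5, 0, 0, 0.18, 0],
    [0, 0, 0.5, 0, 0, 0.18, 0],
    [0, 0, 0.5, 0, 0, 0.18, 0]
  ]
}}

```text
t: 44.55
tool_pos: [0.5138, -0.0514, 0.2033]
tool_rot: [3.098, 0.523, 0.001]
contact_force: [-0.5, 0.6, 0.2]
opening: 0.0429
grip_force: 0.0
```

Run:
```python
from h import *
from tubes import tubes
st()
im,d=grab("side"); tubes(im,"side",roi=(280,215,420,345))
im2,d=grab("top","t13"); tubes(im2,roi=(290,150,450,280))
# grey caps in slots: compare with empty-slot grey
for x in(-.0345,-.0115,.0115,.0345):
    print(x,[tuple(int(c) for c in im2[tuple(proj("top",W(x-.001,y,0)).round().astype(int)[::-1])]) for y in(-.03,-.025,-.02,-.015,-.01)])
pick((.624,-.2295),-19.5,.08,off=.036)
```

```text
t 44.55 q [-0.24 -0.19  1.89  0.    1.44  0.99] pos [ 0.5138 -0.0514  0.2033] x [0.94 0.33 0.  ] y [ 0.33 -0.94  0.  ] z [ 0.  0. -1.] F [-0.5  0.6  0.2] op 0.0429 gf 0.0
px [375. 277.] mid [ 0.6233 -0.2294  0.008 ] ang -18.5 len 0.1123 br 201.66666666666666 152.33333333333334
px [402. 219.] mid [ 0.757  -0.1151  0.008 ] ang 158.6 len 0.0604 br 34.0 108.33333333333333
px [381. 178.] mid [ 0.623  -0.2298  0.008 ] ang -20.5 len 0.1107 br 240.66666666666666 155.66666666666666
-0.0345 [(144, 147, 149), (147, 150, 150), (176, 167, 157), (181, 171, 159), (179, 167, 157)]
-0.0115 [(141, 143, 146), (144, 146, 148), (177, 165, 156), (177, 166, 156), (178, 167, 156)]
0.0115 [(147, 149, 151), (149, 152, 153), (171, 161, 152), (176, 166, 154), (175, 163, 153)]
0.0345 [(174, 163, 153), (174, 164, 153), (174, 163, 152), (177, 164, 154), (173, 162, 151)]
turn [-0.    0.    0.87] then shift [10.01  6.55  6.09]
```

Caps (bluish grey) confirmed in three slots, and the fourth is empty.

Request:
{"fn": "jog_arm", "kwargs": {
  "plan": [
    [0, 0, 0, 0, 0, 0.18, 0],
    [0, 0, 0, 0, 0, 0.18, 0],
    [0, 0, 0, 0, 0, 0.17, 0],
    [0, 0, 0, 0, 0, 0.17, 0],
    [0, 0, 0, 0, 0, 0.17, 0],
    [1, 0.65, 0.6, 0, 0, 0, 0],
    [1, 0.65, 0.6, 0, 0, 0, 0],
    [1, 0.65, 0.6, 0, 0, 0, 0]
  ]
}}

```text
t: 45.45
tool_pos: [0.5583, -0.1088, 0.1681]
tool_rot: [3.096, -0.529, 0.003]
contact_force: [-0.4, -0.0, 0.1]
opening: 0.043
grip_force: 0.0
```

Request:
{"fn": "jog_arm", "kwargs": {
  "plan": [
    [1, 0.65, 0.6, 0, 0, 0, 0],
    [1, 0.65, 0.6, 0, 0, 0, 0],
    [1, 0.65, 0.6, 0, 0, 0, 0],
    [1, 0.65, 0.6, 0, 0, 0, 0],
    [1, 0.65, 0.6, 0, 0, 0, 0],
    [1, 0.65, 0.6, 0, 0, 0, 0],
    [1, 0.7, 0.6, 0, 0, 0, 0],
    [0, 0, 0, 0, 0, 0, 0]
  ]
}}

```text
t: 46.25
tool_pos: [0.6585, -0.2438, 0.0817]
tool_rot: [-3.096, 0.533, 0.003]
contact_force: [-0.0, 0.2, -0.1]
opening: 0.0424
grip_force: 0.0
```

Run:
```python
from h import *
st(); pick((.624,-.2295),-19.5,.0075,off=.036)
```

```text
t 46.25 q [-0.46  0.35  1.53 -0.    1.26  1.45] pos [ 0.6585 -0.2438  0.0817] x [ 0.94 -0.33 -0.  ] y [-0.33 -0.94  0.  ] z [-0.  0. -1.] F [-0.   0.2 -0.1] op 0.0424 gf 0.0
turn [ 0.  0. -0.] then shift [-0.07 -0.1   3.71]
```

Request:
{"fn": "jog_arm", "kwargs": {
  "plan": [
    [-0.05, -0.1, 0.8, 0, 0, 0, 0],
    [0, 0, 0.8, 0, 0, 0, 0],
    [0, 0, 0.8, 0, 0, 0, 0],
    [0, 0, 0.8, 0, 0, 0, 0],
    [0, 0, 0.4, 0, 0, 0, 0],
    [0, 0, 0.1, 0, 0, 0, 0],
    [0, 0, 0, 0, 0, 0, 0]
  ]
}}

```text
t: 46.95
tool_pos: [0.6581, -0.2392, 0.0087]
tool_rot: [-3.096, 0.534, 0.001]
contact_force: [1.1, -0.0, -0.5]
opening: 0.0426
grip_force: 0.0
```

Request:
{"fn": "jog_arm", "kwargs": {
  "plan": [
    [0, 0, 0, 0, 0, 0, -1],
    [0, 0, 0, 0, 0, 0, -1],
    [0, 0, 0, 0, 0, 0, -1],
    [0, 0, 0, 0, 0, 0, -1],
    [0, 0, -0.5, 0, 0, 0, -1],
    [0, 0, -1, 0, 0, 0, -1],
    [0, 0, -1, 0, 0, 0, -1],
    [0, 0, -1, 0, 0, 0, -1]
  ]
}}

```text
t: 47.75
tool_pos: [0.6578, -0.2391, 0.0798]
tool_rot: [-3.096, 0.534, 0.001]
contact_force: [0.6, 1.1, -0.9]
opening: 0.014
grip_force: 44.6
```

Request:
{"fn": "jog_arm", "kwargs": {
  "plan": [
    [0, 0, -1, 0, 0, -0.18, -1],
    [0, 0, -1, 0, 0, -0.18, -1],
    [0, 0, -1, 0, 0, -0.18, -1],
    [0, 0, -1, 0, 0, -0.18, -1],
    [0, 0, -1, 0, 0, -0.18, -1],
    [0, 0, -1, 0, 0, -0.18, -1],
    [0, 0, -1, 0, 0, -0.18, -1],
    [0, 0, -1, 0, 0, -0.18, -1]
  ]
}}

```text
t: 48.55
tool_pos: [0.6578, -0.2391, 0.24]
tool_rot: [-2.896, -1.216, 0.001]
contact_force: [-0.1, -0.7, -1.5]
opening: 0.0144
grip_force: 44.6
```

Request:
{"fn": "jog_arm", "kwargs": {
  "plan": [
    [0, 0, -1, 0, 0, -0.18, -1],
    [0, 0, -1, 0, 0, -0.18, -1],
    [0, 0, 0, 0, 0, -0.18, -1],
    [0, 0, 0, 0, 0, -0.18, -1],
    [0, 0, 0, 0, 0, -0.15, -1],
    [0, 0, 0, 0, 0, 0, -1]
  ]
}}

```text
t: 49.15
tool_pos: [0.6579, -0.2392, 0.2792]
tool_rot: [-2.328, -2.109, 0.0]
contact_force: [-0.4, 0.4, -0.4]
opening: 0.0142
grip_force: 44.6
```

Run:
```python
from h import *
st(); go(W(.03,-.15,.143),rot(D,X))
```

```text
t 49.15 q [-0.45  0.2   1.37  0.    1.57 -0.36] pos [ 0.6579 -0.2392  0.2792] x [0.1 1.  0. ] y [ 1.  -0.1 -0. ] z [-0.  0. -1.] F [-0.4  0.4 -0.4] op 0.0142 gf 44.6
turn [-0. -0. -0.] then shift [14.69 -7.23  0.06]
```

Request:
{"fn": "jog_arm", "kwargs": {
  "plan": [
    [1, -0.7, 0, 0, 0, 0, -1],
    [1, -0.7, 0, 0, 0, 0, -1],
    [1, -0.7, 0, 0, 0, 0, -1],
    [1, -0.7, 0, 0, 0, 0, -1],
    [1, -0.7, 0, 0, 0, 0, -1],
    [1, -0.7, 0, 0, 0, 0, -1],
    [1, -0.7, 0, 0, 0, 0, -1],
    [1, -0.7, 0, 0, 0, 0, -1]
  ]
}}

```text
t: 49.95
tool_pos: [0.5616, -0.0682, 0.2792]
tool_rot: [-2.331, -2.106, 0.0]
contact_force: [0.2, 0.4, -0.2]
opening: 0.014
grip_force: 44.6
```

Request:
{"fn": "jog_arm", "kwargs": {
  "plan": [
    [1, -0.7, 0, 0, 0, 0, -1],
    [1, -0.7, 0, 0, 0, 0, -1],
    [1, 0, 0, 0, 0, 0, -1],
    [1, 0, 0, 0, 0, 0, -1],
    [1, 0, 0, 0, 0, 0, -1],
    [1, 0, 0, 0, 0, 0, -1],
    [1, 0, 0, 0, 0, 0, -1],
    [0, 0, 0, 0, 0, 0, -1]
  ]
}}

```text
t: 50.75
tool_pos: [0.5481, 0.0748, 0.2792]
tool_rot: [-2.327, -2.109, -0.0]
contact_force: [-0.9, -0.2, 0.6]
opening: 0.0138
grip_force: 44.6
```

Request:
{"fn": "jog_arm", "kwargs": {
  "plan": [
    [0, 0, 0, 0, 0.18, 0, -1],
    [0, 0, 0, 0, 0.18, 0, -1],
    [0, 0, 0, 0, 0.18, 0, -1],
    [0, 0, 0, 0, 0.18, 0, -1],
    [0, 0, 0, 0, 0.18, 0, -1],
    [0, 0, 0, 0, 0.1, 0, -1],
    [0, 0, 0, 0, 0, 0, -1]
  ]
}}

```text
t: 51.45
tool_pos: [0.5475, 0.0709, 0.2766]
tool_rot: [-1.862, -1.676, -0.766]
contact_force: [-1.2, 0.3, -0.1]
opening: 0.0139
grip_force: 44.6
```

Run:
```python
from h import *
st(); ins(.0345,.09,g=-.001,L=.090)
```

```text
t 51.45 q [-0.37 -0.12  1.84  0.75  1.65 -0.29] pos [0.5475 0.0709 0.2766] x [0.08 0.7  0.71] y [ 0.99 -0.1  -0.01] z [ 0.07  0.7  -0.71] F [-1.2  0.3 -0.1] op 0.0139 gf 44.6
tgt [0.5715 0.3153 0.218 ]
turn [ 0.   -0.   -0.01] then shift [ 6.61 -0.   10.75]
```

Request:
{"fn": "jog_arm", "kwargs": {
  "plan": [
    [0.6, 0, 0.95, 0, 0, -0.01, -1],
    [0.6, 0, 0.95, 0, 0, 0, -1],
    [0.6, 0, 0.95, 0, 0, 0, -1],
    [0.6, 0, 0.95, 0, 0, 0, -1],
    [0.6, 0, 0.95, 0, 0, 0, -1],
    [0.6, 0, 0.95, 0, 0, 0, -1],
    [0.6, 0, 0.95, 0, 0, 0, -1],
    [0.6, 0, 0.95, 0, 0, 0, -1]
  ]
}}

```text
t: 52.25
tool_pos: [0.565, 0.2487, 0.2403]
tool_rot: [-1.853, -1.694, -0.772]
contact_force: [0.5, -0.4, 0.1]
opening: 0.0141
grip_force: 44.6
```

Request:
{"fn": "jog_arm", "kwargs": {
  "plan": [
    [0.6, 0, 0.95, 0, 0, 0, -1],
    [0.6, 0, 0.95, 0, 0, 0, -1],
    [0.6, 0, 0.95, 0, 0, 0, -1],
    [0, 0, 0.3, 0, 0, 0, -1],
    [0, 0, 0, 0, 0, 0, -1],
    [0, 0, 0, 0, 0, 0, -1]
  ]
}}

```text
t: 52.85
tool_pos: [0.5716, 0.3169, 0.2207]
tool_rot: [-1.853, -1.692, -0.773]
contact_force: [0.1, 0.0, -0.4]
opening: 0.0138
grip_force: 44.6
```

Run:
```python
from h import *
st(); ins(.0345,.09,g=-.001,L=.090); basechk(.090)
```

```text
t 52.85 q [ 0.08 -0.01  1.84  0.82  1.26 -0.06] pos [0.5716 0.3169 0.2207] x [0.06 0.7  0.71] y [ 1.   -0.09  0.01] z [ 0.07  0.7  -0.71] F [ 0.1  0.  -0.4] op 0.0138 gf 44.6
tgt [0.5715 0.3153 0.218 ]
turn [0.   0.   0.01] then shift [-0.15  0.    0.04]
[275.36822729  98.35532898]
[[ 56  84 121 139 133 145 169 181 182 161 124  79  59  54  53  55  54]
 [ 52  52  59  70  69 107 160 179 183 175 136 105  62  50  50  48  45]
 [ 49  51  52  52  56  87 148 171 177 166 137 116  66  44  41  41  43]
 [ 39  41  47  48  47  57  97 127 116 107  91  78  51  42  41  41  42]
 [ 39  38  38  38  40  39  42  44  43  43  43  42  48  48  48  52  52]]
```

Request:
{"fn": "jog_arm", "kwargs": {
  "plan": [
    [-0.15, 0.03, 0.04, 0, 0, 0.01, -1],
    [-0.6, 0, 0, 0, 0, 0, -1],
    [-0.6, 0, 0, 0, 0, 0, -1],
    [-0.4, 0, 0, 0, 0, 0, -1],
    [-0.4, 0, 0, 0, 0, 0, -1],
    [0, 0, 0, 0, 0, 0, -1]
  ]
}}

```text
t: 53.5
tool_pos: [0.5687, 0.2865, 0.1878]
tool_rot: [-1.859, -1.681, -0.767]
contact_force: [0.5, 0.2, -0.9]
opening: 0.0145
grip_force: 44.6
```

Request:
{"fn": "jog_arm", "kwargs": {
  "plan": [
    [-0.5, 0, 0, 0, 0, 0, -1],
    [-0.5, 0, 0, 0, 0, 0, -1],
    [-0.5, 0, 0, 0, 0, 0, -1],
    [-0.5, 0, 0, 0, 0, 0, -1],
    [-0.45, 0, 0, 0, 0, 0, -1],
    [0, 0, 0, 0, 0, 0, -1],
    [0, 0, 0, 0, 0, 0, -1]
  ]
}}

```text
t: 54.2
tool_pos: [0.5658, 0.2529, 0.1546]
tool_rot: [-1.858, -1.682, -0.769]
contact_force: [-0.7, 0.1, -0.2]
opening: 0.0142
grip_force: 44.6
```

Run:
```python
from h import *
st(); ins(.0345,.0,g=-.001,L=.090)
```

```text
t 54.2 q [-0.03  0.03  1.92  0.83  1.26 -0.23] pos [0.5658 0.2529 0.1546] x [0.07 0.7  0.71] y [ 1.  -0.1 -0. ] z [ 0.07  0.7  -0.71] F [-0.7  0.1 -0.2] op 0.0142 gf 44.6
tgt [0.5652 0.252  0.1543]
turn [ 0. -0. -0.] then shift [-0.04 -0.02 -0.03]
```

Request:
{"fn": "jog_arm", "kwargs": {
  "plan": [
    [0, 0, 0, 0, 0, 0, -0.2],
    [0, 0, 0, 0, 0, 0, -0.2],
    [0, 0, 0, 0, 0, 0, -0.2],
    [0, 0, 0, 0, 0, 0, -0.2],
    [0, 0, -0.5, 0, 0, 0, -0.2],
    [0, 0, -1, 0, 0, 0, -0.2],
    [0, 0, -1, 0, 0, 0, -0.2],
    [0, 0, -1, 0, 0, 0, -0.2]
  ]
}}

```text
t: 55.0
tool_pos: [0.5609, 0.203, 0.2053]
tool_rot: [-1.857, -1.683, -0.77]
contact_force: [0.2, -0.3, 1.0]
opening: 0.0339
grip_force: 0.0
```

Request:
{"fn": "jog_arm", "kwargs": {
  "plan": [
    [0, 0, -1, 0, -0.18, 0, 0],
    [0, 0, -1, 0, -0.18, 0, 0],
    [0, 0, -1, 0, -0.18, 0, 0],
    [0, 0, -1, 0, -0.18, 0, 0],
    [0, 0, -0.7, 0, -0.18, 0, 0],
    [-0.6, 0, -1, 0, -0.1, 0, 0],
    [-1, 0, -1, 0, 0, 0, 0],
    [-1, 0, -1, 0, 0, 0, 0]
  ]
}}

```text
t: 55.8
tool_pos: [0.5508, 0.1049, 0.3446]
tool_rot: [2.326, 2.111, 0.0]
contact_force: [0.1, 0.3, 0.2]
opening: 0.0427
grip_force: 0.0
```

Request:
{"fn": "jog_arm", "kwargs": {
  "plan": [
    [-1, 0, -1, 0, 0, 0, 0],
    [-1, 0, -1, 0, 0, 0, 0],
    [-1, 0, 0, 0, 0, 0, 0],
    [-1, 0, 0, 0, 0, 0, 0],
    [-1, 0, 0, 0, 0, 0, 0],
    [-1, 0, 0, 0, 0, 0, 0],
    [-1, 0, 0, 0, 0, 0, 0],
    [-1, 0, 0, 0, 0, 0, 0]
  ]
}}

```text
t: 56.6
tool_pos: [0.535, -0.0555, 0.384]
tool_rot: [2.329, 2.108, 0.001]
contact_force: [-0.9, 1.0, 0.6]
opening: 0.0426
grip_force: 0.0
```

Run:
```python
from h import *
st(); print("bar1.9",bar(1.9)); go(bar(1.9)+[0,0,.07],rot(D,X))
im,d=grab("side","s14"); im2,d2=grab("top","t14")
for x in(-.0345,-.0115,.0115,.0345):
    print(x,[tuple(int(c) for c in im2[tuple(proj("top",W(x-.001,y,0)).round().astype(int)[::-1])]) for y in(-.03,-.025,-.02,-.015,-.01)])
a=cv2.resize(im[0:180,200:400],(600,540)); a=cv2.circle(a.copy(),tuple(((proj("side",bar(1.9))-[200,0])*3).astype(int).tolist()),4,(255,0,0),1)
cv2.imwrite("pics/c14.png",a[...,::-1])
```

```text
t 56.6 q [-0.24 -0.2   1.6   0.    1.74 -0.14] pos [ 0.535  -0.0555  0.384 ] x [0.1 1.  0. ] y [ 1.  -0.1  0. ] z [ 0. -0. -1.] F [-0.9  1.   0.6] op 0.0426 gf 0.0
bar1.9 [0.66766217 0.20584228 0.30220992]
turn [ 0. -0. -0.] then shift [13.65  5.33  0.59]
-0.0345 [(144, 65, 53), (143, 65, 53), (143, 65, 53), (144, 65, 53), (144, 65, 53)]
-0.0115 [(144, 65, 53), (143, 64, 53), (144, 66, 54), (144, 65, 53), (144, 65, 53)]
0.0115 [(143, 66, 53), (144, 66, 53), (144, 66, 53), (143, 66, 53), (142, 64, 52)]
0.0345 [(143, 66, 53), (143, 66, 54), (143, 66, 54), (143, 65, 54), (141, 63, 51)]
```

View pics/c14.png

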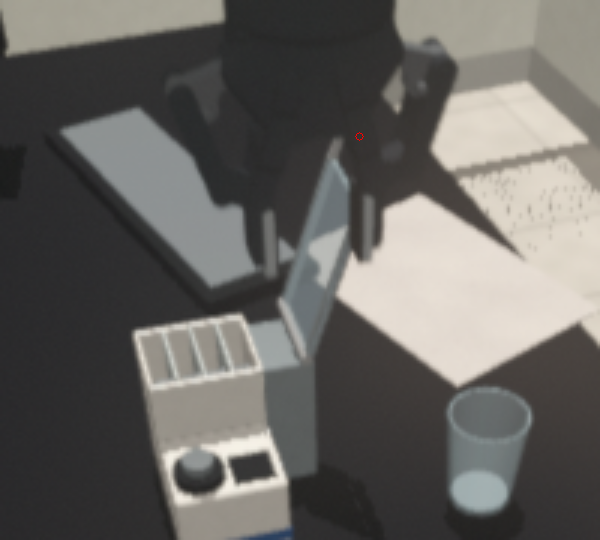

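Request:
{"fn": "jog_arm", "kwargs": {
  "plan": [
    [-1, 0, 0.5, 0, 0, 0, 0],
    [-1, 0, 0.5, 0, 0, 0, 0],
    [-1, 0, 0.5, 0, 0, 0, 0],
    [-1, 0, 0.5, 0, 0, 0, 0],
    [-1, 0, 0, 0, 0, 0, 0]
  ]
}}

```text
t: 57.2
tool_pos: [0.5249, -0.1538, 0.3417]
tool_rot: [-2.326, -2.108, 0.001]
contact_force: [-0.2, 0.3, -0.9]
opening: 0.0424
grip_force: 0.0
```

Run:
```python
from h import *
im2,d2=grab("top","t15"); im,d=grab("side","s15")
for x in(-.0345,-.0115,.0115,.0345):
    print(x,[tuple(int(c) for c in im2[tuple(proj("top",W(x-.001,y,0)).round().astype(int)[::-1])]) for y in(-.03,-.025,-.02,-.015,-.01)])
# top-end of hood in the side view: steel bar pixels
P=cloud("side",d); m=(P[...,2]>.28)&(P[...,2]<.33)&(P[...,0]>.58)&(P[...,0]<.76)&(P[...,1]>.14)&(P[...,1]<.27)
print(m.sum(), P[m].mean(0), P[m].min(0),P[m].max(0)); st(); go(bar(1.9)+[0,0,.07],rot(D,X))
```

```text
-0.0345 [(143, 147, 149), (147, 150, 150), (176, 167, 157), (181, 170, 158), (179, 167, 157)]
-0.0115 [(141, 143, 146), (143, 146, 148), (177, 165, 155), (176, 166, 155), (178, 168, 156)]
0.0115 [(148, 150, 152), (149, 152, 153), (171, 161, 152), (177, 166, 154), (175, 163, 153)]
0.0345 [(149, 151, 152), (151, 153, 154), (172, 162, 151), (176, 164, 154), (173, 162, 152)]<stdin>:7: RuntimeWarning: Mean of empty slice.
  ret = um.true_divide(
Traceback (most recent call last):
ValueError: zero-size array to reduction operation minimum which has no identity
```

All four caps are in. Heading for the bar.

Request:
{"fn": "jog_arm", "kwargs": {
  "plan": [
    [1, 0, -0.7, 0, 0, 0, 0],
    [1, 0, -0.7, 0, 0, 0, 0],
    [1, 0.5, -0.2, 0, 0, 0, 0],
    [1, 0.5, 0, 0, 0, 0, 0],
    [1, 0.5, 0, 0, 0, 0, 0],
    [1, 0.5, 0, 0, 0, 0, 0],
    [1, 0.5, 0, 0, 0, 0, 0],
    [1, 0.5, 0, 0, 0, 0, 0]
  ]
}}

```text
t: 58.1
tool_pos: [0.6013, 0.0016, 0.376]
tool_rot: [-2.327, -2.111, -0.002]
contact_force: [0.4, -0.9, 0.1]
opening: 0.0431
grip_force: 0.0
```

Request:
{"fn": "jog_arm", "kwargs": {
  "plan": [
    [1, 0.5, 0, 0, 0, 0, 0],
    [1, 0.5, 0, 0, 0, 0, 0],
    [1, 0.5, 0, 0, 0, 0, 0],
    [1, 0.5, 0, 0, 0, 0, 0],
    [1, 0.3, 0, 0, 0, 0, 0],
    [1, 0, 0, 0, 0, 0, 0],
    [1, 0, 0, 0, 0, 0, 0],
    [1, 0, 0, 0, 0, 0, 0]
  ]
}}

```text
t: 58.9
tool_pos: [0.6623, 0.1559, 0.3756]
tool_rot: [2.328, 2.11, 0.0]
contact_force: [0.4, 0.6, 0.0]
opening: 0.0429
grip_force: 0.0
```

Run:
```python
from h import *
st(); go(bar(1.9)+[0,0,-.0155],rot(D,X))
im,d=grab("side","s16")
cv2.imwrite("pics/c16.png",cv2.resize(im[0:140,240:400],(640,560),interpolation=cv2.INTER_CUBIC)[...,::-1])
```

```text
t 58.9 q [0.12 0.14 1.28 0.   1.72 0.22] pos [0.6623 0.1559 0.3756] x [0.1 1.  0. ] y [ 1.  -0.1  0. ] z [ 0.  0. -1.] F [0.4 0.6 0. ] op 0.0429 gf 0.0
turn [ 0. -0. -0.] then shift [2.51 0.02 4.45]
```

View pics/c16.png

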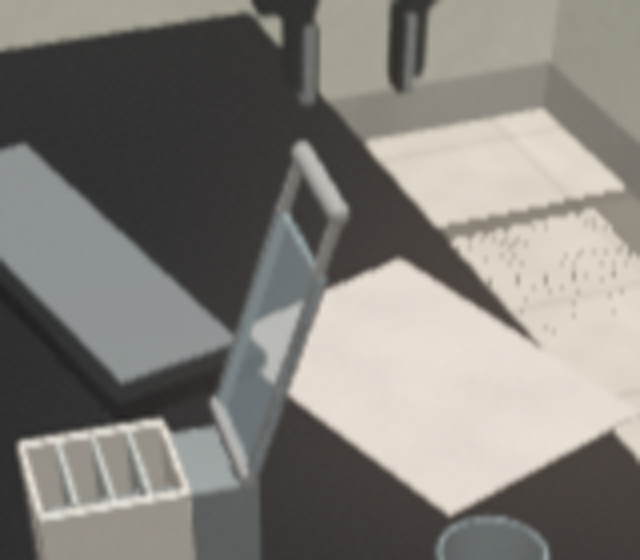

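The open hood's bar runs from crop (300,148) to (343,213), with its middle at image (320,45), exactly as predicted for 1.9 rad. Grasping it.

Request:
{"fn": "jog_arm", "kwargs": {
  "plan": [
    [1, 0, 0, 0, 0, 0, 0],
    [1, 0, 0, 0, 0, 0, 0],
    [0.5, 0, 0.5, 0, 0, 0, 0],
    [0, 0, 0.8, 0, 0, 0, 0],
    [0, 0, 0.8, 0, 0, 0, 0],
    [0, 0, 0.8, 0, 0, 0, 0],
    [0, 0, 0.8, 0, 0, 0, 0],
    [0, 0, 0.7, 0, 0, 0, 0]
  ]
}}

```text
t: 59.75
tool_pos: [0.6671, 0.2031, 0.2849]
tool_rot: [-2.328, -2.108, 0.002]
contact_force: [0.2, -0.0, -1.0]
opening: 0.0427
grip_force: 0.0
```

Request:
{"fn": "jog_arm", "kwargs": {
  "plan": [
    [0, 0, 0, 0, 0, 0, 0],
    [0, 0, 0, 0, 0, 0, -1],
    [0, 0, 0, 0, 0, 0, -1],
    [0, 0, 0, 0, 0, 0, -1],
    [0, 0, 0, 0, 0, 0, -1],
    [0, 0, 0, 0, 0, 0, -1]
  ],
  "grip_force": 30
}}

```text
t: 60.35
tool_pos: [0.6674, 0.2039, 0.2888]
tool_rot: [2.328, 2.109, 0.001]
contact_force: [-4.9, -0.0, 5.1]
opening: 0.0108
grip_force: 29.7
```

Run:
```python
from h import *
st(); print(bar(1.9))
th=np.linspace(1.89,0.0,18)
p=np.stack([.173*(-np.cos(th)),-.173*np.sin(th)],1); print((np.diff(p,axis=0)/.02).round(2).tolist())
```

```text
t 60.35 q [ 0.19  0.2   1.36 -0.    1.58  0.29] pos [0.6674 0.2039 0.2888] x [0.1 1.  0. ] y [ 1.  -0.1  0. ] z [ 0.  0. -1.] F [-4.9 -0.   5.1] op 0.0108 gf 29.7
[0.66766217 0.20584228 0.30220992]
[[-0.93, -0.25], [-0.95, -0.15], [-0.96, -0.04], [-0.96, 0.07], [-0.95, 0.17], [-0.92, 0.28], [-0.88, 0.38], [-0.84, 0.47], [-0.78, 0.56], [-0.71, 0.65], [-0.64, 0.72], [-0.55, 0.79], [-0.46, 0.84], [-0.36, 0.89], [-0.26, 0.92], [-0.16, 0.95], [-0.05, 0.96]]
```

Request:
{"fn": "jog_arm", "kwargs": {
  "plan": [
    [0, -0.93, -0.25, 0, 0, 0, -1],
    [0, -0.95, -0.15, 0, 0, 0, -1],
    [0, -0.96, -0.04, 0, 0, 0, -1],
    [0, -0.96, 0.07, 0, 0, 0, -1],
    [0, -0.95, 0.17, 0, 0, 0, -1],
    [0, -0.92, 0.28, 0, 0, 0, -1],
    [0, -0.88, 0.38, 0, 0, 0, -1],
    [0, -0.84, 0.47, 0, 0, 0, -1]
  ]
}}

```text
t: 61.15
tool_pos: [0.5211, 0.2177, 0.2696]
tool_rot: [2.325, 2.106, 0.004]
contact_force: [1.0, -2.9, 0.2]
opening: 0.0108
grip_force: 32.6
```

Request:
{"fn": "jog_arm", "kwargs": {
  "plan": [
    [0, -0.78, 0.56, 0, 0, 0, -1],
    [0, -0.71, 0.65, 0, 0, 0, -1],
    [0, -0.64, 0.72, 0, 0, 0, -1],
    [0, -0.55, 0.79, 0, 0, 0, -1],
    [0, -0.46, 0.84, 0, 0, 0, -1],
    [0, -0.36, 0.89, 0, 0, 0, -1],
    [0, -0.26, 0.92, 0, 0, 0, -1]
  ]
}}

```text
t: 61.85
tool_pos: [0.4446, 0.225, 0.1605]
tool_rot: [2.327, 2.109, -0.003]
contact_force: [-3.4, -3.8, -0.2]
opening: 0.0105
grip_force: 35.7
```

Run:
```python
from h import *
st(); go(bar(0)-[0,0,.0155])
```

```text
t 61.85 q [ 0.32 -0.2   1.97 -0.    1.37  0.42] pos [0.4446 0.225  0.1605] x [ 0.1  1.  -0. ] y [ 1.  -0.1 -0. ] z [-0. -0. -1.] F [-3.4 -3.8 -0.2] op 0.0105 gf 35.7
turn [0. 0. 0.] then shift [ 0.14 -0.25  1.87]
```

Request:
{"fn": "jog_arm", "kwargs": {
  "plan": [
    [0, -0.16, 0.7, 0, 0, 0, -1],
    [0, -0.05, 0.6, 0, 0, 0, -1],
    [0, 0, 0.4, 0, 0, 0, -1],
    [0, 0, 0.1, 0, 0, 0, -1],
    [0, 0, 0, 0, 0, 0, -1],
    [0, 0, 0, 0, 0, 0, -1]
  ]
}}

```text
t: 62.45
tool_pos: [0.4395, 0.2257, 0.1237]
tool_rot: [-2.326, -2.108, 0.008]
contact_force: [-6.7, -3.1, -0.8]
opening: 0.0109
grip_force: 35.8
```

Request:
{"fn": "jog_arm", "kwargs": {
  "plan": [
    [0, 0, 0, 0, 0, 0, -0.3],
    [0, 0, 0, 0, 0, 0, -0.3],
    [0, 0, 0, 0, 0, 0, -0.3],
    [0, 0, 0, 0, 0, 0, -0.3],
    [0, 0, -0.6, 0, 0, 0, -0.3],
    [0, 0, -1, 0, 0, 0, -0.3],
    [0, 0, -1, 0, 0, 0, -0.3],
    [0, 0, -1, 0, 0, 0, -0.3]
  ]
}}

```text
t: 63.25
tool_pos: [0.4417, 0.2263, 0.1992]
tool_rot: [2.328, 2.109, 0.002]
contact_force: [-0.1, 0.5, -0.2]
opening: 0.0301
grip_force: 0.0
```

Run:
```python
from h import *
st(); b=np.array([.4965,.1263,.102])
go(b+[0,0,.05])
im,d=grab("side","s17"); im2,d2=grab("top","t17"); P=cloud("top",d2)
for x in(-.1,-.05,0,.05):
    p=W(x,.0,.005); u,v=proj("top",p).round().astype(int); print(x,P[v,u].round(3))
a=cv2.resize(im[90:200,215:325],(500,500),interpolation=cv2.INTER_CUBIC)
cv2.imwrite("pics/c17.png",a[...,::-1])
```

```text
t 63.25 q [ 0.32 -0.24  1.94  0.    1.44  0.42] pos [0.4417 0.2263 0.1992] x [0.1 1.  0. ] y [ 1.  -0.1  0. ] z [ 0.  0. -1.] F [-0.1  0.5 -0.2] op 0.0301 gf 0.0
turn [0. 0. 0.] then shift [-4.71  3.22  2.36]
-0.1 [ 0.414  0.285 -0.003]
-0.05 [0.477 0.226 0.139]
0 [0.527 0.221 0.136]
0.05 [0.578 0.215 0.14 ]
```

View pics/c17.png

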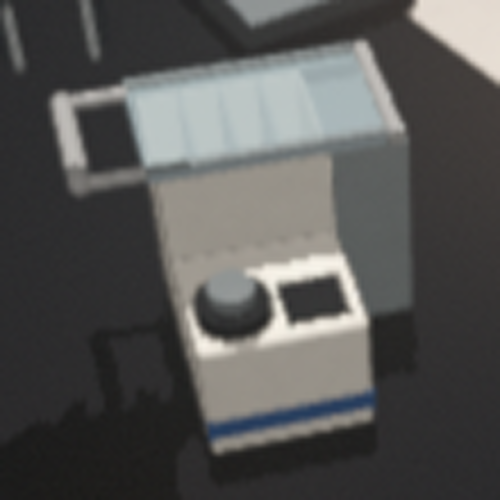

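The hood lies flat and shut, bar at crop (70,145). The button is free at crop (233,290). Pressing it with closed fingers.

Request:
{"fn": "jog_arm", "kwargs": {
  "plan": [
    [-0.9, 0.6, 0, 0, 0, 0, -1],
    [-0.9, 0.6, 0, 0, 0, 0, -1],
    [-0.9, 0.7, 0, 0, 0, 0, -1],
    [-1, 0.7, 0, 0, 0, 0, -1],
    [-1, 0.6, 0, 0, 0, 0, -1],
    [0, 0, 0.8, 0, 0, 0, -1],
    [0, 0, 0.8, 0, 0, 0, -1],
    [0, 0, 0.8, 0, 0, 0, -1]
  ]
}}

```text
t: 64.15
tool_pos: [0.4946, 0.1269, 0.1468]
tool_rot: [-2.326, -2.109, 0.002]
contact_force: [0.1, 0.9, -0.8]
opening: 0.0001
grip_force: 0.0
```

Request:
{"fn": "jog_arm", "kwargs": {
  "plan": [
    [0, 0, 0.6, 0, 0, 0, -1],
    [0, 0, 0, 0, 0, 0, -1],
    [0, 0, 0, 0, 0, 0, -1]
  ]
}}

```text
t: 64.45
tool_pos: [0.4954, 0.1268, 0.1368]
tool_rot: [-2.327, -2.11, 0.001]
contact_force: [0.1, -0.0, -0.5]
opening: 0.0001
grip_force: 0.0
```

Run:
```python
from h import *
st(); go(np.array([.4965,.1263,.102]))
```

```text
t 64.45 q [ 0.1  -0.14  1.96  0.    1.32  0.2 ] pos [0.4954 0.1268 0.1368] x [ 0.1  1.  -0. ] y [ 1.  -0.1 -0. ] z [-0. -0. -1.] F [ 0.1 -0.  -0.5] op 0.0001 gf 0.0
turn [0. 0. 0.] then shift [-0.02  0.06  1.74]
```

Request:
{"fn": "jog_arm", "kwargs": {
  "plan": [
    [0, 0.05, 0.6, 0, 0, 0, -1],
    [0, 0, 0.6, 0, 0, 0, -1],
    [0, 0, 0.4, 0, 0, 0, -1],
    [0, 0, 0.25, 0, 0, 0, -1],
    [0, 0, 0.2, 0, 0, 0, -1],
    [0, 0, 0, 0, 0, 0, -1],
    [0, 0, 0, 0, 0, 0, -1],
    [0, 0, 0, 0, 0, 0, -1]
  ]
}}

```text
t: 65.25
tool_pos: [0.4968, 0.1262, 0.0967]
tool_rot: [-2.328, -2.109, 0.0]
contact_force: [-1.9, -0.3, 5.4]
opening: 0.0001
grip_force: 2.2
```

Request:
{"fn": "jog_arm", "kwargs": {
  "plan": [
    [0, 0, 0.1, 0, 0, 0, -1],
    [0, 0, 0.05, 0, 0, 0, -1],
    [0, 0, 0, 0, 0, 0, -1],
    [0, 0, 0, 0, 0, 0, -1]
  ]
}}

```text
t: 65.65
tool_pos: [0.4972, 0.1263, 0.0958]
tool_rot: [2.328, 2.11, -0.001]
contact_force: [-9.4, -0.9, 16.4]
opening: -0.0003
grip_force: 8.2
```

```bash
python3 -c "
from h import *
st()"
```

```text
t 65.65 q [ 0.1  -0.09  1.99 -0.    1.24  0.2 ] pos [0.4972 0.1263 0.0958] x [ 0.1  1.  -0. ] y [ 1.  -0.1 -0. ] z [-0. -0. -1.] F [-9.4 -0.9 16.4] op -0.0003 gf 8.2
```

Bottomed out: 16 N at 6.2 mm of travel. Lifting clear, then a last check before handing in.

Request:
{"fn": "jog_arm", "kwargs": {
  "plan": [
    [0, 0, -0.5, 0, 0, 0, -1],
    [0, 0, -1, 0, 0, 0, -1],
    [0, 0, -1, 0, 0, 0, -1],
    [0, 0, -1, 0, 0, 0, -1],
    [0, 0, -1, 0, 0, 0, -1],
    [0, 0, -1, 0, 0, 0, -1],
    [0, 0, 0, 0, 0, 0, -1],
    [0, 0, 0, 0, 0, 0, -1]
  ]
}}

```text
t: 66.45
tool_pos: [0.497, 0.1262, 0.2029]
tool_rot: [2.328, 2.109, 0.001]
contact_force: [1.1, -0.2, -0.0]
opening: 0.0
grip_force: 0.0
```

Run:
```python
from h import *
st(); im,d=grab("side"); im0=np.load("pics/s17.npz")["im"]
b=proj("side",W(-.088,0,.0035)).round().astype(int); print("bar px same:",np.abs(im.astype(int)-im0)[b[1]-6:b[1]+7,b[0]-4:b[0]+5].mean())
print(ctrl.finish_job())
```

```text
t 66.45 q [ 0.1  -0.2   1.9  -0.    1.44  0.2 ] pos [0.497  0.1262 0.2029] x [0.1 1.  0. ] y [ 1.  -0.1  0. ] z [ 0.  0. -1.] F [ 1.1 -0.2 -0. ] op 0.0 gf 0.0
bar px same: 4.660968660968661
the job is handed in; nothing more can be done
None
```

Job handed in at about 66 s: all four tubes are cap-up in separate slots, the hood was shut, and the start button was then pressed to its stop and released; the hand-in call returned no verdict.

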